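# Tighten the axle's castle nut to the next slot and lock it with the pin

## Task

Screw the trolley wheel's castle nut down clockwise until you feel it seat on the washer, then keep tightening to the first slot that lines up with the cross hole in the axle, never backing it off to an earlier slot and not going on to a later one. Then push the loose lock pin gently through slot and hole from either end until its neck is fully home against the nut, let go, and leave the jar, spool and screwdriver alone.

Things in the scene. Friction and masses are not known exactly. Their poses are not given: they have to be found in the camera images.
- nut_mid (a point): Steel castle nut, axis vertical: hex 46 mm across flats (53 over corners), 24 mm high, under a round crown 42 mm across, 11 mm high. Point: on the axis, half-way up the hex, 12 mm above the washer's top. z up; x points through one of the six slots; a slot stands over the middle of each flat, every 60 degrees. Tightens clockwise seen from above. Grip two flats from above, about 40 N.
- nut_rim (a point): Same nut, same axes: centre of the crown's rim, 23 mm above nut_mid. Slots are 9 mm wide, open upwards, floor 11 mm below the rim; the axle's end stands 6.5 mm above the rim. The nut turns almost freely (0.03 N m) until it seats, then takes about 0.6 N m (0.35 held still) and drags the washer along; stays where left. It starts 0.25 to 0.85 rad short of the seat, which cannot be seen.
- hole (a point): Centre of the cross hole in the 30 mm steel axle end, on its vertical axis, 33.5 mm above the washer's underside. The hole is 9 mm wide, 8 mm high, level, along this x axis (either end will do); z up. A pale line across the axle's end face, 12 mm higher, runs along the hole. The axle is fixed. The right slot lines up 0.15 to 0.85 rad after the seat; one that lines up before the seat is wrong.
- wheel_top (a point): Trolley wheel lying flat on a plywood chock, fixed: black tyre 160 mm across, top face 58 mm above the bench; in the middle a 56 mm hub 6 mm higher, on it a 51 mm washer 4 mm thick, then the nut. The point is on the axle's axis on top of the hub, under the washer.
- gap (a joint): Gap in m between nut and washer, from the thread (1 mm a turn, 0.00016 per rad): 0 when seated, at most 0.00014 at the start. Smaller than the reading noise, so the seat has to be felt.
- squeeze (a joint): How much in m the nut has flattened the washer since seating: 0 before, then 0.00016 per rad turned: 0.000024 to 0.000135 at the right slot, over 0.00019 at the one after. Smaller than the reading noise.
- pin_grip (a point): Loose lock pin, 60 g, lying level on the bench. Black flat grip 28 mm long (x), 14 wide (y), 30 high; this point is its centre, 15 mm above the bench. Along x from it follow a steel neck 8 mm long, 16 wide, 8 high, and a round shank 6 mm thick, 48.5 mm long, with a 5 mm tapered nose ending at x = 70.5 mm; all on one line. Take it by the grip from above.
- pin_mid (a point): Point on the pin's shank, 42.5 mm along x from the centre of the grip, same axes: it lies on the axle's axis, at the hole's centre, when the pin is fully home with its neck against the crown of the nut.
- jar: Grease jar, 60 mm across, 75 mm high, loose bystander; origin at the centre of its base. Jar and pin may have changed places.
- spool: White thread spool, 44 mm across, 85 mm high, standing; loose bystander; origin at the centre of its base.
- driver: Screwdriver with orange handle lying on the bench, about 200 mm long along x; loose bystander; origin under its middle.
Not all that is in view belongs to the job. Leave any blue or white look-alike of the part that bears pin_grip alone.

How it is judged:
By the outcome, as a careful person would: the job done as asked, in the order asked, and still so for the second after the job is handed in, with the robot touching nothing.
It also fails if it takes over 64 s, if anything falls off the work surface, if the arm or the gripper's body presses on something with over 40 N, if the wrist force passes 120 N, or if a joint passes its speed limit or range.

## Robot

A 7-joint arm with a two-finger parallel gripper is mounted at the origin on the work surface. World frame = base frame: x ahead of the robot, y to its left, z up, the work surface at z = 0. Lengths are in m, angles in rad, forces in N, time in s.
With the tool pointing down it reaches from about 0.35 to 0.9 m from the base axis. Payload 7.2 kg.
Tool frame: the origin (TCP) lies at the very end of the fingers, on their centre line; the grasp point (between the pads) lies 19 mm behind it (env.hold_point_z is the distance from the TCP to the grasp point, in m); z points along the fingers, y is the direction in which the jaws open and shut (so a half turn about z gives the same grasp; the last joint's range is limited). The gripper opens to 88 mm and grips with 3 to 60 N. Pads are 20 mm wide; open, the fingers measure 115 mm over their backs; the gripper's body (75 mm by 178 mm) begins 61 mm behind the grasp point.
Start: joints at [-1.306, 0.411, -0.013, 1.596, 0.006, 1.134, -0.082], TCP at [0.204, 0.591, 0.196] pointing down, gripper open.
Joint ranges: [-2.95, 2.95], [-0.29, 1.99], [-1.47, 1.44], [0.14, 2.54], [-1.03, 4.17], [0.13, 1.85], [-2.86, 2.86]. Speed limits (rad/s): [2.39, 2.39, 3.01, 3.01, 3.14, 3.14, 3.14].

## Interface

Orientations are given as a unit quaternion [x, y, z, w].
In Python, from cell import env gives the robot as it stands.
- The arm moves only by the tool servo_tool, never from a script. Its arguments are lists of equal length, an entry for each row: "slide": the shift along the tool's x, y, z in mm, a list of three; "spin": the turn about the tool's z in degrees. In form: {"slide": [[x, y, z], ...], "spin": [spin, ...]}. A call has 1 to 10 rows; each row is the pose to reach, as a shift and turn from the pose commanded when the call began, along the tool's axes at that moment; what a row does not reach only later rows make up. A row lasts 1/12 s, in which the tool goes at most 41.7 mm and 7.16 degrees, less where a joint would pass 70% of its speed; a pose out of reach is approached as far as the arm can. A call with a gripper value outside its range is refused whole. "claw" is the finger opening in mm, from 0 to 87.8, set as the call begins (left out, the last holds). The fingers move at their own pace and stop on an object; the grip force is fixed at half the most. Time passes only in rows, so rows that repeat a pose let the fingers close. It gives the time, the measured TCP pose, the force and the opening at its end, in the units of the state.
- env.get_obs(): the state, without advancing time (a new reading comes with each control period).
- env.grab_frame(name): name is "scene" or "side" or "wrist"; returns (picture, depth): 480x640x3 uint8, red, green, blue; 480x640 float32, m along the optical axis (not along the pixel's ray), 0 where there is no reading.
- env.camera_info(name): a dict with "intrinsics" (3x3 intrinsics, pixels), "world_from_camera" (4x4, takes a point from camera to world coordinates). Camera axes: x right, y down, z forward; pixel columns grow to the right and rows downward; lengths in m; the calibration is good to about 2 mm. The wrist camera is an equidistant fisheye: a pixel r from the principal point sees the ray r / f radians off the axis. A picture is of the moment at which its call begins: read the wrist's pose just before it. camera_info takes no time and is no camera call; for the wrist camera it gives the pose at the moment of the call.
- env.job_done(): hands the job in, once; it reports no verdict.
Trained networks look in the newest picture that a camera, given by its name, has taken for a name from the list of things; names that differ only in an ending like _2 or _b are one class to them, and where a whole thing is asked for, a point or a joint stands for the part that bears it (a point fixed in the world has none). Each returns a list of dicts, best first, with "score" (0 to 1); they miss things now and then, are a little off and sometimes report something else, mostly with a low value. They report only what shows in the picture. A call takes as long as a camera call. They do not tell look-alikes from the thing itself.
- env.recognise(camera, name): "box" ([left, top, right, bottom] in pixels, round what is visible of it).
- env.trace(camera, name): "mask" (480x640 bool, what is visible of it) and "box" ([left, top, right, bottom] in pixels, round what is visible of it).
- env.place_of(camera, name): "centre" ([row, column] in pixels: a listed point, or the origin of a listed thing).
The state is a dict: "clock": time; "qpos": joint angles; "joint_velocities": joint speeds; "joint_efforts": joint torques, N m; "position": TCP position; "eef_rot": TCP orientation; "contact_force": force on the tool from outside, world axes, zero at the start; "moment": the same for the moment, N m; "grip_width": finger opening in m.
Only numpy, scipy, OpenCV 4.12 (cv2) and the standard library are available. Lean on these libraries where they do the work, as an engineer would, in place of code of your own. Each camera call takes 0.05 s, during which the arm holds its last target. There are 200 camera calls.

## Working session

There is one attempt and no reset: what is moved stays moved. The work goes in short steps, Python scripts to look and compute and a tool call to move; the robot and the scene stay as the last step left them, time stands still between calls to the robot, and variables do not carry over. Pictures are saved under pics/ and viewed, about 8 in all and at most 12, crops included, and the job is handed in when it is done.

Besides the shell and the picture viewer there is one more tool, called after "Request:" by a JSON object that holds its "method" and its "body". servo_tool: Moves the arm, as the interface text tells. Its arguments: {"type":"object","properties":{"slide":{"type":"array"},"spin":{"type":"array"},"claw":{"type":"number"}},"required":["slide","spin"]}

```bash
mkdir -p pics; cat > h.py <<'E'
import numpy as np, cv2
from scipy.spatial.transform import Rotation as R
from cell import env
def px2w(cam, r, c, depth=None, z=None, info=None):
    i=info or env.camera_info(cam); K=np.array(i["intrinsics"]); T=np.array(i["world_from_camera"])
    x=(c-K[0,2])/K[0,0]; y=(r-K[1,2])/K[1,1]
    if cam=="wrist":
        t=np.hypot(x,y); s=np.sin(t)/t if t>1e-9 else 1; d=np.array([x*s,y*s,np.cos(t)])
    else: d=np.array([x,y,1.])
    o=T[:3,3]; w=T[:3,:3]@d
    if z is not None: return o+w*(z-o[2])/w[2]
    return o+w*depth/d[2]
def st():
    o=env.get_obs(); q=R.from_quat(o["eef_rot"]); X=q.as_matrix()
    print("t",round(o["clock"],2),"p",np.round(o["position"],4),"toolx",np.round(X[:,0],3),"tooly",np.round(X[:,1],3),"z",np.round(X[:,2],3),"q7",np.round(o["qpos"],2),"F",np.round(o["contact_force"],1),"M",np.round(o["moment"],2),"w",round(o["grip_width"],4))
    return o
E
python3 - <<'E'
from h import *
st()
ims=[]
for c in ["scene","side","wrist"]:
    info=env.camera_info(c); im,d=env.grab_frame(c); cv2.imwrite(f"pics/{c}0.png",im[:,:,::-1]); np.save(c+"0.npy",d)
    for n in ["nut_rim","hole","pin_grip","pin_mid","jar","spool","driver"]:
        for e in env.place_of(c,n)[:3]:
            r,k=e["centre"]; dd=d[min(479,int(r)),min(639,int(k))]
            print(c,n,round(e["score"],2),np.round([r,k]),np.round(px2w(c,r,k,dd,info=info),3) if dd>0 else None)
E
```

```text
t 0.0 p [0.2041 0.5902 0.1954] toolx [-0.945  0.327 -0.   ] tooly [ 0.327  0.945 -0.002] z [-0.    -0.001 -1.   ] q7 [-1.31  0.41 -0.01  1.6   0.01  1.13 -0.08] F [-0.5  1.3  0. ] M [-0.04 -0.03  0.02] w 0.0877
scene nut_rim 0.78 [216. 316.] [ 0.562 -0.026  0.11 ]
scene hole 0.7 [221. 318.] [ 0.571 -0.018  0.107]
scene hole 0.5 [216. 312.] [ 0.565 -0.032  0.113]
scene pin_grip 0.63 [275. 442.] [0.574 0.283 0.03 ]
scene pin_grip 0.63 [208. 238.] [ 0.53  -0.244  0.033]
scene pin_grip 0.46 [233. 391.] [0.487 0.144 0.03 ]
scene pin_mid 0.73 [249. 394.] [0.521 0.16  0.016]
scene pin_mid 0.62 [282. 429.] [0.581 0.258 0.001]
scene pin_mid 0.6 [244. 451.] [0.464 0.29  0.017]
scene jar 0.65 [209. 238.] [ 0.531 -0.243  0.033]
scene spool 0.78 [278. 206.] [ 0.737 -0.236  0.009]
scene driver 0.72 [320. 306.] [0.772 0.021 0.014]
side nut_rim 0.42 [170. 334.] [ 0.724 -0.235  0.012]
side nut_rim 0.38 [198. 433.] [ 0.505 -0.233  0.026]
side nut_rim 0.31 [247. 369.] [ 0.55  -0.008  0.091]
side hole 0.82 [232. 366.] [ 0.564 -0.025  0.108]
side pin_grip 0.89 [357. 373.] [0.471 0.149 0.026]
side pin_grip 0.88 [405. 289.] [0.554 0.283 0.027]
side pin_grip 0.83 [411. 337.] [0.483 0.261 0.03 ]
side pin_mid 0.88 [438. 342.] [0.461 0.29  0.017]
side pin_mid 0.72 [356. 347.] [0.512 0.159 0.013]
side pin_mid 0.65 [388. 270.] [0.596 0.268 0.017]
side jar 0.62 [197. 434.] [ 0.502 -0.234  0.03 ]
side spool 0.94 [172. 336.] [ 0.718 -0.233  0.01 ]
side driver 0.78 [246. 261.] [0.761 0.013 0.007]
```

```bash
python3 - <<'E'
import cv2,numpy as np
a=cv2.imread("pics/scene0.png"); b=cv2.imread("pics/side0.png")
A=cv2.resize(a[170:330,180:500],(800,400),interpolation=cv2.INTER_CUBIC)
B=cv2.resize(b[330:460,240:400],(246,200)); C=cv2.resize(b[200:280,330:410],(200,200),interpolation=cv2.INTER_CUBIC); D=cv2.resize(b,(267,200))
cv2.imwrite("pics/v1.png",np.vstack([A,np.hstack([B,C,D,np.zeros((200,87,3),np.uint8)])]))
E
```

```text
(no output)
```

View pics/v1.png

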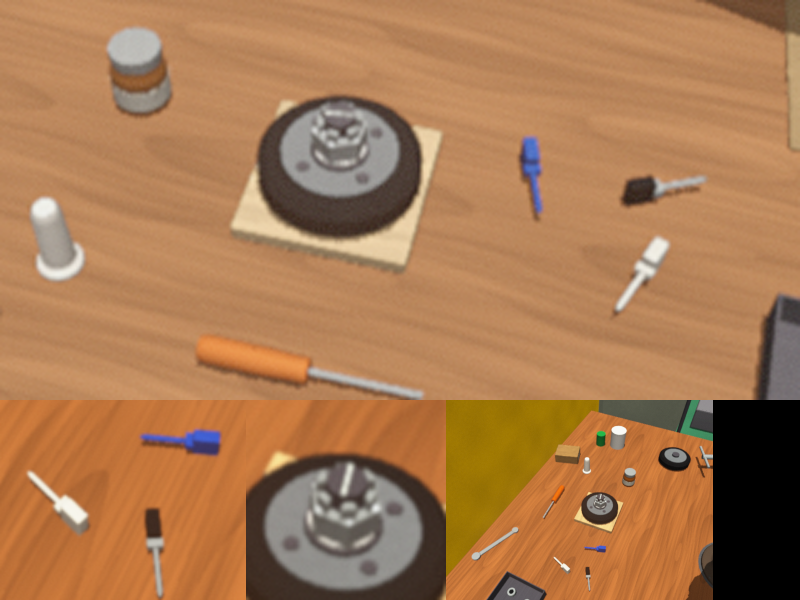

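View pics/wrist0.png

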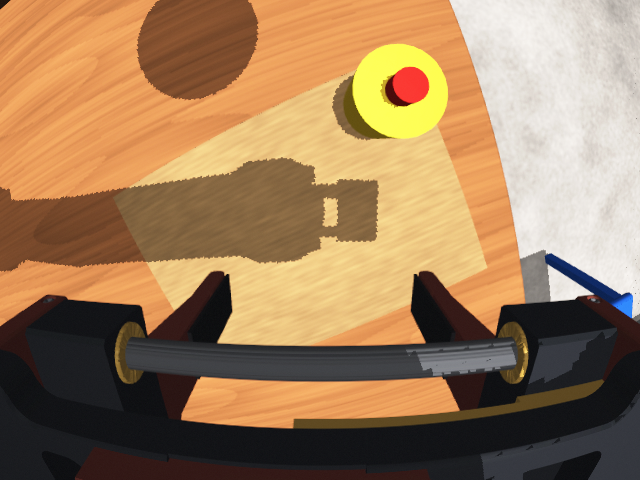

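The black-gripped pin, at scene ~(436,246) and side (337,411), fits the description. The blue one at scene ~(392,233) and the white one at ~(442,273) are decoys. The nut is at about (0.565,-0.02). Next I'll work out the wrist camera geometry for a closer look.

```bash
python3 - <<'E'
from h import *
o=st(); X=R.from_quat(o["eef_rot"]).as_matrix(); i=env.camera_info("wrist"); T=np.array(i["world_from_camera"])
print("cam in tool",X.T@(T[:3,3]-o["position"]),"axes\n",X.T@T[:3,:3],np.array(i["intrinsics"])[0])
for p in ([.565,-.02,.22],[.475,.275,.22]): print(p,(X.T@(np.array(p)-o["position"])*1000).round())
# nut from cameras, assumed heights
for c,n,z in [("scene","nut_rim",.103),("side","hole",.0975),("scene","hole",.0975)]:
    env.grab_frame(c)
    for e in env.place_of(c,n)[:2]: print(c,n,px2w(c,*e["centre"],z=z).round(4),e["score"])
E
```

```text
t 1.2 p [0.2042 0.5907 0.1963] toolx [-0.945  0.327  0.   ] tooly [0.327 0.945 0.   ] z [-0.  0. -1.] q7 [-1.31  0.41 -0.01  1.6   0.01  1.13 -0.08] F [0.7 0.4 0.5] M [-0.    0.02  0.08] w 0.0878
cam in tool [ 0.07009955 -0.00064756 -0.188082  ] axes
 [[ 1.57151189e-03 -9.65593536e-01 -2.60051252e-01]
 [ 9.99997998e-01  1.83966207e-03 -7.87756455e-04]
 [ 1.23905896e-03 -2.60049493e-01  9.65594493e-01]] [371.64829954   0.         321.05782871]
[0.565, -0.02, 0.22] [-541. -459.  -24.]
[0.475, 0.275, 0.22] [-359. -210.  -24.]
scene nut_rim [ 0.5653 -0.0306  0.103 ] 0.79
side hole [ 0.566  -0.0302  0.0975] 0.67
side hole [0.7185 0.079  0.0975] 0.54
scene hole [ 0.5625 -0.0249  0.0975] 0.65
```

Request:
{"method": "servo_tool", "body": {"slide": [[-280,-240,0],[-280,-240,0],[-280,-240,0],[-280,-240,0],[-280,-240,0],[-280,-240,0],[-280,-240,0],[-280,-240,0],[-280,-240,0],[-280,-240,0]], "spin": [0,0,0,0,0,0,0,0,0,0], "claw": 62}}

```text
clock: 2.33
position: [0.3942, 0.2656, 0.1968]
eef_rot: [0.17, 0.985, -0.001, 0.001]
contact_force: [0.2, 0.2, -0.4]
grip_width: 0.0621
```

Request:
{"method": "servo_tool", "body": {"slide": [[-264,-229,36],[-264,-229,36],[-264,-229,36],[-264,-229,36],[-264,-229,36],[-264,-229,36],[-264,-229,36],[-264,-229,36],[-264,-229,36],[-264,-229,36]], "spin": [0,0,0,0,0,0,0,0,0,0]}}

```text
clock: 3.17
position: [0.5665, -0.0355, 0.1598]
eef_rot: [0.169, 0.986, -0.001, 0.0]
contact_force: [-0.0, -0.1, -0.9]
grip_width: 0.0623
```

```bash
python3 - <<'E'
from h import *
st(); info=env.camera_info("wrist"); im,d=env.grab_frame("wrist"); cv2.imwrite("pics/w1.png",im[:,:,::-1]); np.save("w1.npy",d)
for n,z in [("nut_rim",.103),("hole",.0975),("nut_mid",.08)]:
    for e in env.place_of("wrist",n)[:2]: print(n,np.round(e["centre"]),px2w("wrist",*e["centre"],z=z,info=info).round(4),round(e["score"],2))
import pickle; pickle.dump(info,open("w1.pkl","wb"))
cv2.imwrite("pics/w1c.png",cv2.resize(im[150:350,220:420,::-1],(600,600),interpolation=cv2.INTER_CUBIC))
E
```

```text
t 3.17 p [ 0.5665 -0.0355  0.1598] toolx [-0.943  0.333 -0.001] tooly [ 0.333  0.943 -0.002] z [ 0.    -0.003 -1.   ] q7 [-0.31  0.36  0.37  1.8  -0.15  1.01  1.35] F [-0.  -0.1 -0.9] M [-0.07  0.   -0.01] w 0.0623
hole [229. 328.] [ 0.5592 -0.0285  0.0975] 0.66
nut_mid [226. 331.] [ 0.5617 -0.0269  0.08  ] 0.68
```

View pics/w1c.png

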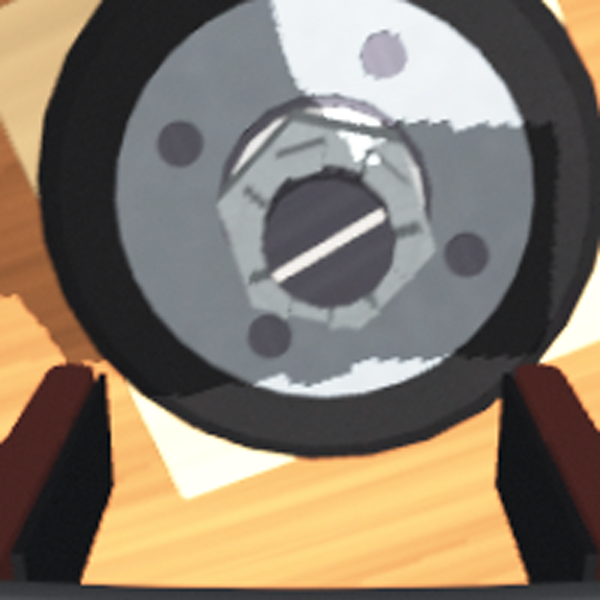

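```bash
cat >> h.py <<'E'
def w2px(P,info):
    K=np.array(info["intrinsics"]); T=np.array(info["world_from_camera"]); p=(P-T[:3,3])@T[:3,:3]
    rr=np.hypot(p[...,0],p[...,1]); t=np.arctan2(rr,p[...,2]); s=t/np.maximum(rr,1e-9)
    return (p[...,0]*s*K[0,0]+K[0,2]).astype(np.float32),(p[...,1]*s*K[1,1]+K[1,2]).astype(np.float32)
def rect(im,info,c,z,half=.032,n=400):
    g=np.linspace(-half,half,n); # right = +x, up = +y
    X,Y=np.meshgrid(g,-g); P=np.stack([c[0]+X,c[1]+Y,np.full_like(X,z)],-1)
    return cv2.remap(im,*w2px(P,info),cv2.INTER_CUBIC)
E
python3 - <<'E'
from h import *; import pickle
info=pickle.load(open("w1.pkl","rb")); im=cv2.imread("pics/w1.png")
a=px2w("wrist",242.3,311.7,z=.1095,info=info); b=px2w("wrist",220.7,348.7,z=.1095,info=info)
print(a,b,(a+b)/2,np.linalg.norm(a-b),"line deg",np.degrees(np.arctan2(*(b-a)[1::-1])))
c=(a+b)/2
A=rect(im,info,c,.1095);B=rect(im,info,c,.103)
for I,r in((A,15),(B,21)): cv2.circle(I,(200,200),int(r/64*400),(0,255,0),1)
cv2.imwrite("pics/r1.png",np.hstack([A,B]))
E
```

```text
[ 0.56126067 -0.04125846  0.1095    ] [ 0.55540782 -0.01333245  0.1095    ] [ 0.55833425 -0.02729545  0.1095    ] 0.028532754579274622 line deg 101.83695858546044
```

View pics/r1.png

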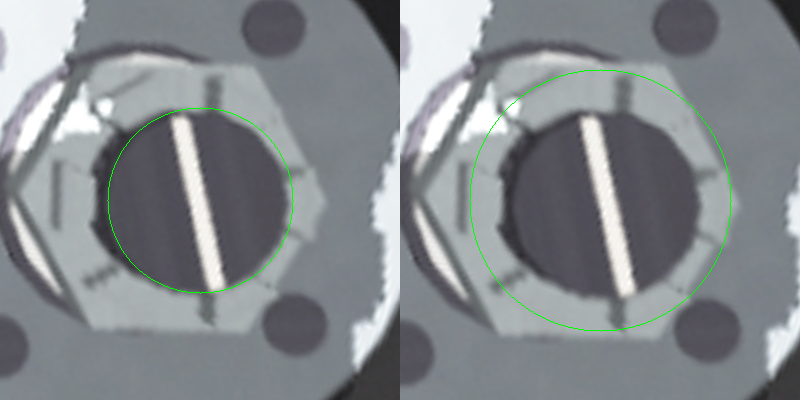

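Rectified view: the pale line runs at ~101.8° and the nut's flat normals and slots sit at ~90.5° (mod 60). The first alignment is therefore ~48.5° (0.85 rad) clockwise. The next one, at 1.89 rad, is beyond the 1.7 rad maximum. I'll line up over the nut now.

Request:
{"method": "servo_tool", "body": {"slide": [[7,1,20],[7,1,40],[7,1,40],[7,1,40],[7,1,40],[7,1,40],[7,1,40]], "spin": [-7,-14,-19.5,-19.5,-19.5,-19.5,-19.5]}}

```text
clock: 3.95
position: [0.5593, -0.0265, 0.121]
eef_rot: [-0.003, 1.0, 0.0, 0.001]
contact_force: [0.1, -0.2, -0.3]
grip_width: 0.062
```

```bash
cat >> h.py <<'E'
def polar(im,info,c,z,r):
    a=np.radians(np.arange(0,360,.5)); P=np.stack([c[0]+r*np.cos(a),c[1]+r*np.sin(a),np.full_like(a,z)],-1)
    return cv2.remap(im,*w2px(P[None],info),cv2.INTER_LINEAR)[0]
E
python3 - <<'E'
from h import *; import pickle
st(); info=env.camera_info("wrist"); im,d=env.grab_frame("wrist"); im=im[:,:,::-1].copy(); cv2.imwrite("pics/w2.png",im); pickle.dump(info,open("w2.pkl","wb"))
st()
c=(.558,-.0275)
A=rect(im,info,c,.1095)
g=cv2.cvtColor(A,cv2.COLOR_BGR2GRAY).astype(int); yy,xx=np.mgrid[:400,:400]
m=((g>170)&(np.hypot(xx-200,yy-200)<88)).astype(np.uint8)
n,l,s,ce=cv2.connectedComponentsWithStats(m); k=1+np.argmax(s[1:,4]); ys,xs=np.where(l==k)
v=cv2.fitLine(np.c_[xs,ys].astype(np.float32),cv2.DIST_L2,0,.01,.01).ravel()
mx,my=(xs.min()+xs.max())/2,(ys.min()+ys.max())/2
print("line",np.degrees(np.arctan2(-v[1],v[0]))%180,s[k],"centre",c[0]+(mx-199.5)*.064/399,c[1]-(my-199.5)*.064/399)
B=rect(im,info,c,.092)
for I,r in((A,15),(B,23)): cv2.circle(I,(200,200),int(r/64*400),(0,255,0),1)
cv2.imwrite("pics/r2.png",np.hstack([A,B]))
E
```

```text
t 3.95 p [ 0.5593 -0.0265  0.121 ] toolx [-1.    -0.006 -0.001] tooly [-0.006  1.     0.   ] z [ 0.001  0.    -1.   ] q7 [-0.26  0.38  0.28  1.86 -0.13  0.92  1.66] F [ 0.1 -0.2 -0.3] M [ 0.03 -0.05 -0.02] w 0.062
t 4.0 p [ 0.5592 -0.0266  0.1209] toolx [-1.    -0.006 -0.001] tooly [-0.006  1.     0.   ] z [ 0.001  0.    -1.   ] q7 [-0.26  0.38  0.28  1.86 -0.13  0.92  1.66] F [-0.3 -0.3  0.1] M [ 0.04 -0.05  0.01] w 0.0618
line 102.543236 [ 175  118   54  170 3008] centre 0.5583208020050126 -0.027981203007518798
```

View pics/r2.png

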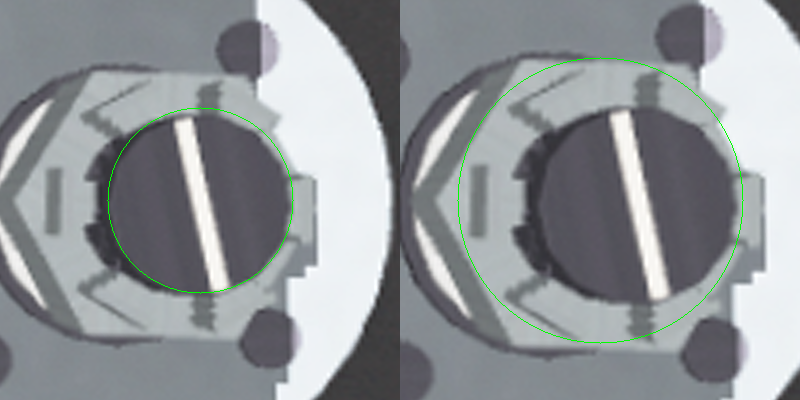

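Request:
{"method": "servo_tool", "body": {"slide": [[1,-1.5,20],[1,-1.5,40],[1,-1.5,48],[1,-1.5,48],[1,-1.5,48]], "spin": [0,0,0,0,0]}}

```text
clock: 4.42
position: [0.5579, -0.0286, 0.0725]
eef_rot: [-0.003, 1.0, -0.0, -0.0]
contact_force: [0.2, -0.8, 0.6]
grip_width: 0.0618
```

Request:
{"method": "servo_tool", "body": {"slide": [[0,0,0],[0,0,0],[0,0,0],[0,0,0],[0,0,0],[0,0,0]], "spin": [0,0,0,0,0,0], "claw": 30}}

```text
clock: 4.92
position: [0.5585, -0.0276, 0.073]
eef_rot: [-0.004, 1.0, 0.001, 0.001]
contact_force: [-0.7, 3.7, 6.9]
grip_width: 0.039
```

```bash
python3 -c "
from h import *;st()"
```

```text
t 4.92 p [ 0.5585 -0.0276  0.073 ] toolx [-1.    -0.008 -0.001] tooly [-0.008  1.     0.001] z [ 0.001  0.001 -1.   ] q7 [-0.24  0.44  0.27  1.9  -0.16  0.82  1.69] F [-0.7  3.7  6.9] M [ 0.9   0.15 -0.01] w 0.039
```

```bash
python3 - <<'E'
from h import *
im,_=env.grab_frame("wrist"); s,_=env.grab_frame("side"); st()
i=cv2.resize(im[150:390,200:440],(400,400)); j=cv2.resize(s[180:280,320:420],(400,400),interpolation=cv2.INTER_CUBIC)
cv2.imwrite("pics/v4.png",np.hstack([i,j])[:,:,::-1])
E
```

```text
t 5.02 p [ 0.5585 -0.0276  0.073 ] toolx [-1.    -0.008 -0.001] tooly [-0.008  1.     0.001] z [ 0.001  0.001 -1.   ] q7 [-0.24  0.44  0.27  1.9  -0.16  0.82  1.69] F [-1.3  4.   5.3] M [ 0.86  0.19 -0.06] w 0.039
```

View pics/v4.png

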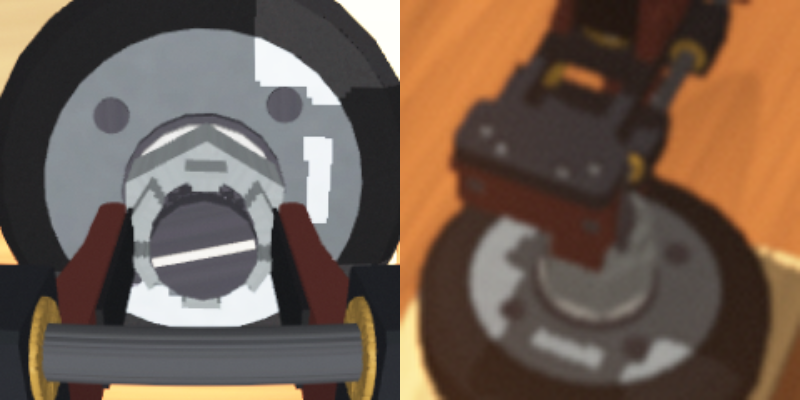

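The nut is gripped on its flats. The 0.039 width reading probably comes from finger compliance. I'll turn clockwise in steps and watch the moment.

Request:
{"method": "servo_tool", "body": {"slide": [[0,0,0],[0,0,0],[0,0,0],[0,0,0],[0,0,0]], "spin": [3,6,9,12,14]}}

```text
clock: 5.43
position: [0.5585, -0.0277, 0.073]
eef_rot: [0.119, 0.993, 0.001, 0.001]
contact_force: [-0.3, 3.1, 6.0]
grip_width: 0.039
```

```bash
python3 -c "
from h import *;st()"
```

```text
t 5.43 p [ 0.5585 -0.0277  0.073 ] toolx [-0.972  0.237 -0.001] tooly [0.237 0.972 0.001] z [ 0.001  0.001 -1.   ] q7 [-0.29  0.45  0.33  1.9  -0.19  0.82  1.48] F [-0.3  3.1  6. ] M [ 0.79  0.19 -0.01] w 0.039
```

Request:
{"method": "servo_tool", "body": {"slide": [[0,0,0],[0,0,0],[0,0,0]], "spin": [2,4,6]}}

```text
clock: 5.68
position: [0.5585, -0.0278, 0.073]
eef_rot: [0.17, 0.985, 0.001, 0.001]
contact_force: [-1.0, 2.5, 5.5]
grip_width: 0.0388
```

```bash
python3 -c "
from h import *;st()"
```

```text
t 5.68 p [ 0.5585 -0.0278  0.073 ] toolx [-0.942  0.336 -0.001] tooly [0.336 0.942 0.001] z [ 0.001  0.001 -1.   ] q7 [-0.31  0.45  0.35  1.9  -0.21  0.82  1.39] F [-1.   2.5  5.5] M [0.72 0.15 0.03] w 0.0388
```

Request:
{"method": "servo_tool", "body": {"slide": [[0,0,0],[0,0,0],[0,0,0]], "spin": [2,4,6]}}

```text
clock: 5.93
position: [0.5585, -0.0278, 0.073]
eef_rot: [0.222, 0.975, 0.001, 0.001]
contact_force: [0.1, 3.8, 6.1]
grip_width: 0.0388
```

```bash
python3 -c "
from h import *;st()"
```

```text
t 5.93 p [ 0.5585 -0.0278  0.073 ] toolx [-0.902  0.433 -0.001] tooly [0.433 0.902 0.001] z [ 0.001  0.001 -1.   ] q7 [-0.33  0.46  0.38  1.9  -0.23  0.82  1.3 ] F [0.1 3.8 6.1] M [0.67 0.23 0.01] w 0.0388
```

Request:
{"method": "servo_tool", "body": {"slide": [[0,0,0],[0,0,0],[0,0,0]], "spin": [2,4,6]}}

```text
clock: 6.18
position: [0.5584, -0.0279, 0.073]
eef_rot: [0.273, 0.962, 0.001, 0.0]
contact_force: [-1.2, 4.8, 5.7]
grip_width: 0.039
```

```bash
python3 -c "
from h import *;st()"
```

```text
t 6.18 p [ 0.5584 -0.0279  0.073 ] toolx [-0.851  0.524 -0.001] tooly [0.524 0.851 0.001] z [ 0.001  0.001 -1.   ] q7 [-0.35  0.46  0.41  1.91 -0.24  0.82  1.21] F [-1.2  4.8  5.7] M [0.66 0.22 0.02] w 0.039
```

Request:
{"method": "servo_tool", "body": {"slide": [[0,0,0],[0,0,0],[0,0,0]], "spin": [2,4,6]}}

```text
clock: 6.43
position: [0.5584, -0.0279, 0.073]
eef_rot: [0.322, 0.947, 0.001, 0.0]
contact_force: [-1.3, 2.2, 5.9]
grip_width: 0.0393
```

```bash
python3 - <<'E'
from h import *
st()
im,_=env.grab_frame("wrist"); s,_=env.grab_frame("scene"); st()
i=cv2.resize(im[150:390,200:440],(600,600)); cv2.imwrite("pics/v5.png",i[:,:,::-1])
E
```

```text
t 6.43 p [ 0.5584 -0.0279  0.073 ] toolx [-0.792  0.61  -0.   ] tooly [0.61  0.792 0.001] z [ 0.001  0.001 -1.   ] q7 [-0.37  0.46  0.43  1.91 -0.26  0.83  1.12] F [-1.3  2.2  5.9] M [0.55 0.3  0.25] w 0.0393
t 6.53 p [ 0.5584 -0.0279  0.073 ] toolx [-0.792  0.61  -0.   ] tooly [0.61  0.792 0.001] z [ 0.001  0.001 -1.   ] q7 [-0.37  0.46  0.43  1.91 -0.26  0.83  1.12] F [-1.9  3.1  7.4] M [0.58 0.23 0.17] w 0.0395
```

View pics/v5.png

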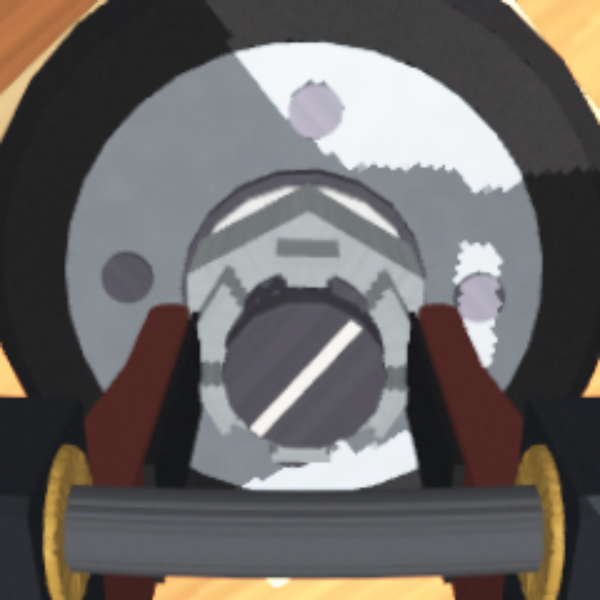

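The nut turns with the gripper. Moment is now building (0.02 → 0.25 N m), so the seat lies just short of here. About 10° remain to the slot.

Request:
{"method": "servo_tool", "body": {"slide": [[0,0,0],[0,0,0],[0,0,0]], "spin": [2,4,5]}}

```text
clock: 6.78
position: [0.5584, -0.028, 0.073]
eef_rot: [0.363, 0.932, 0.0, 0.0]
contact_force: [-0.7, 2.2, 6.4]
grip_width: 0.0389
```

```bash
python3 -c "
from h import *;st()"
```

```text
t 6.78 p [ 0.5584 -0.028   0.073 ] toolx [-0.736  0.676 -0.   ] tooly [0.676 0.736 0.001] z [ 0.001  0.001 -1.   ] q7 [-0.38  0.47  0.46  1.91 -0.27  0.83  1.05] F [-0.7  2.2  6.4] M [0.59 0.29 0.58] w 0.0389
```

Request:
{"method": "servo_tool", "body": {"slide": [[0,0,0],[0,0,0],[0,0,0],[0,0,0]], "spin": [2,4,5,5]}}

```text
clock: 7.12
position: [0.5583, -0.028, 0.073]
eef_rot: [0.403, 0.915, 0.0, 0.0]
contact_force: [-1.0, 2.7, 6.6]
grip_width: 0.0389
```

```bash
python3 - <<'E'
from h import *; import pickle
o=st(); info=env.camera_info("wrist"); im,d=env.grab_frame("wrist"); im=im[:,:,::-1].copy(); cv2.imwrite("pics/w6.png",im); pickle.dump(info,open("w6.pkl","wb"))
st(); c=(.5583,-.028)
A=rect(im,info,c,.1095); g=cv2.cvtColor(A,cv2.COLOR_BGR2GRAY).astype(int); yy,xx=np.mgrid[:400,:400]
m=((g>170)&(np.hypot(xx-200,yy-200)<86)).astype(np.uint8)
n,l,s,ce=cv2.connectedComponentsWithStats(m); k=1+np.argmax(s[1:,4]); ys,xs=np.where(l==k)
v=cv2.fitLine(np.c_[xs,ys].astype(np.float32),cv2.DIST_L2,0,.01,.01).ravel()
print("line",np.degrees(np.arctan2(-v[1],v[0]))%180,s[k])
B=rect(im,info,c,.097)
for a in range(6):
    t=np.radians(102.4+60*a); p=lambda r,w:(int(200+6.25*(r*np.cos(t)-w*np.sin(t))),int(200-6.25*(r*np.sin(t)+w*np.cos(t))))
    for w in(-4.5,4.5): cv2.line(B,p(21,w),p(27,w),(0,255,0),1)
cv2.imwrite("pics/r6.png",np.hstack([A,B]))
E
```

```text
t 7.12 p [ 0.5583 -0.028   0.073 ] toolx [-0.675  0.738 -0.   ] tooly [0.738 0.675 0.001] z [ 0.001  0.    -1.   ] q7 [-0.4   0.47  0.48  1.91 -0.29  0.83  0.97] F [-1.   2.7  6.6] M [0.55 0.31 0.58] w 0.0389
t 7.17 p [ 0.5583 -0.028   0.073 ] toolx [-0.676  0.737 -0.   ] tooly [0.737 0.676 0.001] z [ 0.001  0.    -1.   ] q7 [-0.4   0.47  0.48  1.91 -0.29  0.83  0.97] F [-1.6  2.6  7.2] M [0.49 0.37 0.52] w 0.039
line 102.38301 [ 174  115   53  171 2930]
```

View pics/r6.png

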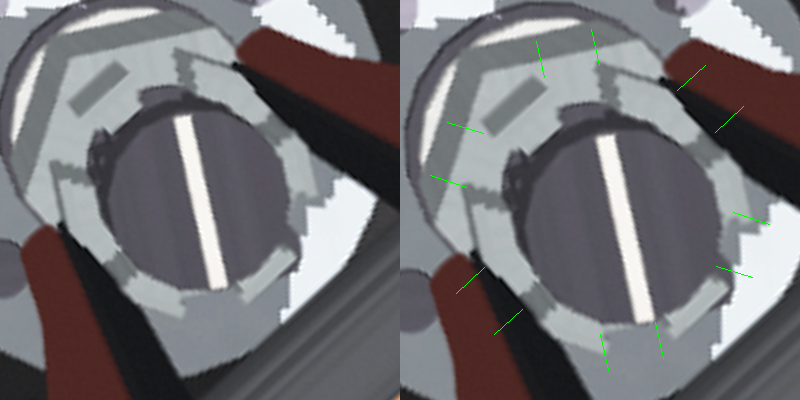

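Moment is 0.58 N m, so the nut is seated and turning. The tool is at 42.5°, which puts a slot at 102.5° against the line at 102.4°. I'll release and rise.

Request:
{"method": "servo_tool", "body": {"slide": [[0,0,0],[0,0,0],[0,0,0],[0,0,0]], "spin": [0,0,0,0], "claw": 62}}

```text
clock: 7.5
position: [0.5576, -0.0289, 0.0721]
eef_rot: [0.403, 0.915, -0.0, -0.0]
contact_force: [-0.3, 0.7, 1.0]
grip_width: 0.0607
```

Request:
{"method": "servo_tool", "body": {"slide": [[0,0,-25],[0,0,-60],[0,0,-70],[0,0,-70],[0,0,-70]], "spin": [0,0,0,0,0]}}

```text
clock: 7.92
position: [0.5579, -0.0285, 0.1422]
eef_rot: [0.403, 0.915, 0.0, 0.0]
contact_force: [0.0, 1.5, -0.7]
grip_width: 0.062
```

```bash
python3 - <<'E'
from h import *; import pickle
o=st(); info=env.camera_info("wrist"); im,d=env.grab_frame("wrist"); im=im[:,:,::-1].copy(); cv2.imwrite("pics/w7.png",im); pickle.dump(info,open("w7.pkl","wb"))
c=(.5583,-.028); X=R.from_quat(o["eef_rot"]).as_matrix()
B=rect(im,info,c,.103)
for a in range(6):
    t=np.radians(102.4+60*a); p=lambda r,w:(int(200+6.25*(r*np.cos(t)-w*np.sin(t))),int(200-6.25*(r*np.sin(t)+w*np.cos(t))))
    for w in(-4.5,4.5): cv2.line(B,p(16,w),p(26,w),(0,255,0),1)
# pin: side + scene masks of pin_grip
env.grab_frame("side"); env.grab_frame("scene")
for cam in("side","scene"):
  for n,z in(("pin_grip",.015),("pin_mid",.015)):
    for e in env.place_of(cam,n): print(cam,n,np.round(e["centre"]),px2w(cam,*e["centre"],z=z).round(4),round(e["score"],2))
print("to above pin(.483,.26,.16) tool mm",(X.T@(np.array([.483,.262,.16])-o["position"])*1000).round())
cv2.imwrite("pics/r7.png",B)
E
```

```text
t 7.92 p [ 0.5579 -0.0285  0.1422] toolx [-0.675  0.738 -0.   ] tooly [0.738 0.675 0.001] z [ 0.001  0.    -1.   ] q7 [-0.44  0.38  0.52  1.85 -0.23  0.97  0.92] F [ 0.   1.5 -0.7] M [-0.05  0.03  0.03] w 0.062
side pin_grip [413. 336.] [0.4862 0.2586 0.015 ] 0.83
side pin_grip [405. 290.] [0.5551 0.2786 0.015 ] 0.59
side pin_mid [387. 268.] [0.6015 0.2668 0.015 ] 0.88
side pin_mid [440. 343.] [0.4584 0.2924 0.015 ] 0.73
side pin_mid [354. 347.] [0.5139 0.157  0.015 ] 0.63
side pin_mid [195. 434.] [ 0.507  -0.2535  0.015 ] 0.37
scene pin_grip [233. 392.] [0.4735 0.1458 0.015 ] 0.52
scene pin_grip [273. 442.] [0.5564 0.2834 0.015 ] 0.46
scene pin_mid [286. 430.] [0.6015 0.262  0.015 ] 0.75
scene pin_mid [243. 451.] [0.4592 0.29   0.015 ] 0.72
scene pin_mid [248. 392.] [0.5208 0.1563 0.015 ] 0.49
to above pin(.483,.26,.16) tool mm [265. 141. -18.]
```

View pics/r7.png

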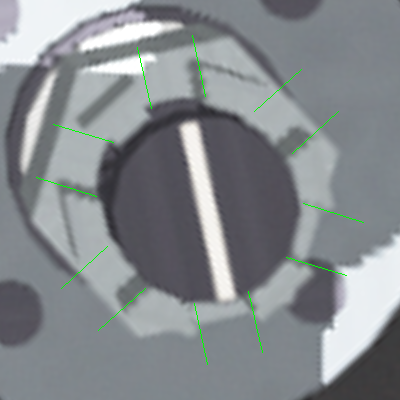

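The slot walls coincide with the drawn edges (dark stripes at (195,75), (130,290), (300,140)), so the nut is aligned. Going to the black pin now.

Request:
{"method": "servo_tool", "body": {"slide": [[265,139,20],[265,139,20],[265,139,20],[265,139,20],[265,139,20],[265,139,20],[265,139,20],[265,139,20],[265,139,20],[265,139,20]], "spin": [2.7,2.7,2.7,2.7,2.7,2.7,2.7,2.7,2.7,2.7], "claw": 40}}

```text
clock: 9.1
position: [0.4816, 0.2603, 0.1219]
eef_rot: [0.424, 0.906, -0.001, 0.0]
contact_force: [-0.4, -0.4, 0.9]
grip_width: 0.04
```

```bash
cat > pin.py <<'E'
from h import *
o=st(); info=env.camera_info("wrist"); im,d=env.grab_frame("wrist"); im=im[:,:,::-1].copy()
c=(.475,.272); X=R.from_quat(o["eef_rot"]).as_matrix()
for n in("pin_grip","pin_mid"):
    for e in env.place_of("wrist",n): print(n,np.round(e["centre"]),px2w("wrist",*e["centre"],z=.015,info=info).round(4),round(e["score"],2))
B=rect(im,info,c,.015,half=.07,n=500); T=rect(im,info,c,.030,half=.07,n=300)
hsv=cv2.cvtColor(T,cv2.COLOR_BGR2HSV); m=(hsv[...,2]<60).astype(np.uint8)
n,l,s,ce=cv2.connectedComponentsWithStats(m)
for k in range(1,n):
    if s[k,4]>300:
        ys,xs=np.where(l==k); print("dark",s[k],cv2.minAreaRect(np.c_[xs,ys].astype(np.float32)),c[0]+(ce[k,0]-149.5)*.14/299,c[1]-(ce[k,1]-149.5)*.14/299)
B[:300,:300][:]=B[:300,:300]
cv2.imwrite("pics/r8.png",np.hstack([B,cv2.resize(T,(300,500))*0+np.pad(T,((0,200),(0,0),(0,0)))]))
E
python3 pin.py
```

```text
t 9.1 p [0.4816 0.2603 0.1219] toolx [-0.64   0.768 -0.001] tooly [ 0.768  0.64  -0.001] z [-0.    -0.001 -1.   ] q7 [-0.93  0.38  0.44  1.89 -0.2   0.92  0.3 ] F [-0.4 -0.4  0.9] M [-0.11  0.02 -0.04] w 0.04
pin_grip [268. 405.] [0.5596 0.2785 0.015 ] 0.92
pin_grip [320. 232.] [0.475  0.1408 0.015 ] 0.67
pin_mid [181. 326.] [0.4604 0.2908 0.015 ] 0.67
pin_mid [306. 424.] [0.5992 0.2639 0.015 ] 0.64
pin_mid [332. 277.] [0.5133 0.1587 0.015 ] 0.57
dark [ 138  155   53   64 1731] ((164.53370666503906, 186.1460723876953), (61.957740783691406, 28.727155685424805), 58.570438385009766) 0.48194888990646656 0.2548393702095759
dark [271 186  29  35 430] ((289.9378967285156, 199.05516052246094), (43.3497428894043, 14.948187828063965), 48.366458892822266) 0.54004114490161 0.24841004900054448
```

View pics/r8.png

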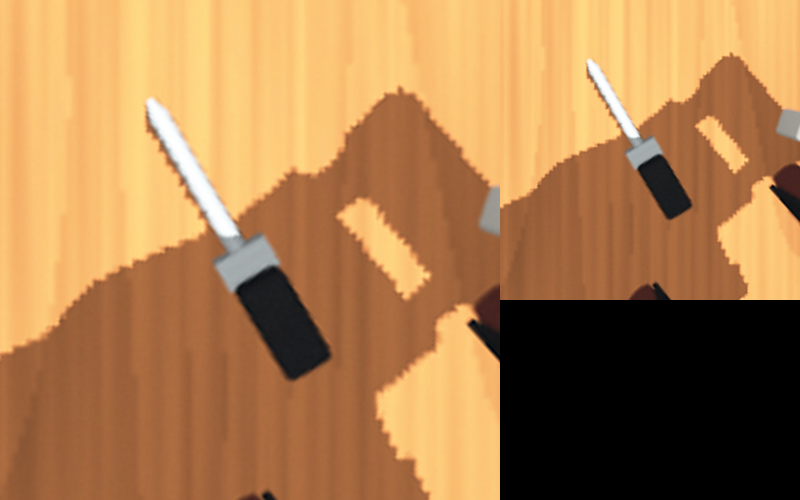

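Confirmed in the crop: black grip at ~(283,322), grey neck and steel shank to a nose at (150,102). Its heading is ~121.2° and the grip centre ~(0.483, 0.2535).

Request:
{"method": "servo_tool", "body": {"slide": [[-6,-3.3,30],[-6,-3.3,65],[-6,-3.3,95],[-6,-3.3,110],[-6,-3.3,117],[-6,-3.3,117],[-6,-3.3,117]], "spin": [4,8.6,8.6,8.6,8.6,8.6,8.6]}}

```text
clock: 9.83
position: [0.4839, 0.2532, 0.0059]
eef_rot: [0.492, 0.87, 0.0, 0.0]
contact_force: [0.6, -0.0, 0.0]
grip_width: 0.04
```

Request:
{"method": "servo_tool", "body": {"slide": [[0,0,0],[0,0,0],[0,0,0],[0,0,0],[0,0,0],[0,0,0]], "spin": [0,0,0,0,0,0], "claw": 5}}

```text
clock: 10.33
position: [0.483, 0.2543, 0.0055]
eef_rot: [0.491, 0.871, 0.0, 0.0]
contact_force: [-0.4, -0.9, -0.9]
grip_width: 0.006
```

Request:
{"method": "servo_tool", "body": {"slide": [[0,0,-20],[0,0,-60],[0,0,-100],[0,0,-140],[0,0,-140],[0,0,-140]], "spin": [0,0,0,0,0,0]}}

```text
clock: 10.83
position: [0.4842, 0.2551, 0.1477]
eef_rot: [0.491, 0.871, 0.002, 0.001]
contact_force: [-0.6, 0.2, 0.1]
grip_width: 0.0053
```

```bash
python3 - <<'E'
from h import *; import pickle
o=st(); info=env.camera_info("wrist"); im,d=env.grab_frame("wrist"); im=im[:,:,::-1].copy(); cv2.imwrite("pics/w9.png",im); pickle.dump(info,open("w9.pkl","wb"))
np.save("w9d.npy",d)
X=R.from_quat(o["eef_rot"]).as_matrix(); z=o["position"][2]+.011
t=px2w("wrist",240,320,z=z,info=info)
for e in env.place_of("wrist","pin_mid")+env.place_of("wrist","pin_grip"): print(np.round(e["centre"]),(X.T@(px2w("wrist",*e["centre"],z=z,info=info)-o["position"])*1000).round(1),e["score"])
cv2.imwrite("pics/v9.png",cv2.resize(im[100:400,170:470],(600,600)))
E
```

```text
t 10.83 p [0.4842 0.2551 0.1477] toolx [-0.517  0.856  0.001] tooly [0.856 0.517 0.005] z [ 0.004  0.004 -1.   ] q7 [-0.97  0.35  0.5   1.87 -0.2   0.97  0.17] F [-0.6  0.2  0.1] M [-0.11  0.01  0.01] w 0.0053
[172. 317.] [ 54.5  -2.1 -11. ] 0.95
[276. 429.] [  1.4  56.5 -10.7] 0.92
[239. 405.] [ 21.6  42.3 -10.8] 0.92
[219. 317.] [ 31.7  -2.2 -11. ] 0.77
[312. 254.] [-18.8 -36.1 -11.2] 0.61
```

View pics/v9.png

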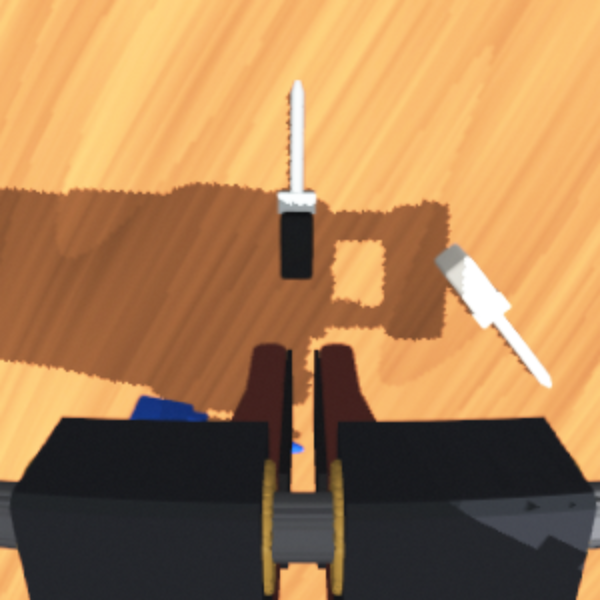

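The claw closed to its 5 mm command and the pin is still on the bench, so the grasp missed. I'll re-measure the pin.

```bash
python3 - <<'E'
from h import *; import pickle
info=pickle.load(open("w9.pkl","rb")); im=cv2.imread("pics/w9.png"); d=np.load("w9d.npy")
o=env.get_obs(); X=R.from_quat(o["eef_rot"]).as_matrix()
P=lambda u,v:(100+v/2,170+u/2)
for nm,(u,v),z in [("nose",(297,82),.015),("neckfront",(297,192),.019),("grip rear top",(296,278),.03),("grip front top",(297,212),.03)]:
    r,c=P(u,v); w=px2w("wrist",r,c,z=z,info=info); wd=px2w("wrist",r+1,c,depth=d[int(r)+1,int(c)],info=info)
    print(nm,w.round(4),"tool",(X.T@(w-o["position"])*1000).round(1),"depth",wd.round(4))
for n,p in [("TCP",o["position"]),("hold",o["position"]-.019*X[:,2])]:
    u,v=w2px(np.array(p),info); print(n,"crop px",(u-170)*2,(v-100)*2)
print(env.hold_point_z)
E
```

```text
nose [0.4469 0.3134 0.015 ] tool [ 69.1   1.1 129.1] depth [0.4473 0.3127 0.0171]
neckfront [0.4713 0.273  0.019 ] tool [ 21.9   1.1 125.1] depth [0.4718 0.2723 0.0193]
grip rear top [0.4893 0.2425 0.03  ] tool [-13.5   0.7 114.1] depth [0.4938 0.2348 0.0007]
grip front top [0.4749 0.2672 0.03  ] tool [ 15.1   1.1 114.1] depth [0.4757 0.2658 0.0257]
TCP crop px 292.62457 339.66187
hold crop px 292.1527 365.52625
0.0187
```

The pin has not moved and lies right under the tool. The claw reads ~7 mm less than the real gap (46→39 on the nut), so the 5 mm command barely squeezed the grip. I'll retry with claw 0.

Request:
{"method": "servo_tool", "body": {"slide": [[0,0.8,0],[0.5,0.8,40],[0.5,0.8,80],[0.5,0.8,110],[0.5,0.8,130],[0.5,0.8,141],[0.5,0.8,141],[0.5,0.8,141]], "spin": [0,0,0,0,0,0,0,0], "claw": 40}}

```text
clock: 11.65
position: [0.4833, 0.2544, 0.0038]
eef_rot: [0.492, 0.871, -0.001, -0.0]
contact_force: [-0.2, -0.1, 1.4]
grip_width: 0.0399
```

Request:
{"method": "servo_tool", "body": {"slide": [[0,0,0],[0,0,0],[0,0,0],[0,0,0],[0,0,0],[0,0,0],[0,0,0],[0,0,0]], "spin": [0,0,0,0,0,0,0,0], "claw": 0}}

```text
clock: 12.32
position: [0.4833, 0.255, 0.0043]
eef_rot: [0.491, 0.871, 0.0, -0.0]
contact_force: [0.5, -0.3, -0.7]
grip_width: 0.0004
```

Request:
{"method": "servo_tool", "body": {"slide": [[0,0,-10],[0,0,-30],[0,0,-30],[0,0,-30]], "spin": [0,0,0,0]}}

```text
clock: 12.65
position: [0.4842, 0.2554, 0.0355]
eef_rot: [0.491, 0.871, 0.001, 0.0]
contact_force: [-0.6, 0.4, 0.4]
grip_width: 0.0009
```

```bash
python3 - <<'E'
from h import *; import pickle
o=st(); info=env.camera_info("wrist"); im,d=env.grab_frame("wrist"); im=im[:,:,::-1].copy(); cv2.imwrite("pics/w10.png",im); pickle.dump(info,open("w10.pkl","wb")); np.save("w10d.npy",d)
X=R.from_quat(o["eef_rot"]).as_matrix()
for n in("pin_mid","pin_grip"):
  for e in env.place_of("wrist",n):
    r,c=e["centre"]; print(n,np.round([r,c]),(X.T@(px2w("wrist",r,c,depth=d[int(r),int(c)],info=info)-o["position"])*1000).round(1),round(e["score"],2))
cv2.imwrite("pics/v10.png",cv2.resize(im[100:400,170:470],(600,600)))
E
```

```text
t 12.65 p [0.4842 0.2554 0.0355] toolx [-0.517  0.856  0.   ] tooly [0.856 0.517 0.002] z [ 0.002  0.002 -1.   ] q7 [-0.9   0.5   0.43  1.96 -0.31  0.74  0.25] F [-0.6  0.4  0.4] M [-0.11  0.01 -0.03] w 0.0009
pin_mid [326. 472.] [-46.8 100.6  18.4] 0.93
pin_mid [192. 320.] [41.3 -0.6 17.8] 0.89
pin_grip [287. 443.] [-12.2  71.7   6.4] 0.93
pin_grip [258. 315.] [ 6.4 -3.1  4.8] 0.57
```

```bash
python3 - <<'E'
from h import *; import pickle
o=st(); X=R.from_quat(o["eef_rot"]).as_matrix()
def proj(cam,P):
    i=env.camera_info(cam); K=np.array(i["intrinsics"]); T=np.array(i["world_from_camera"]); p=T[:3,:3].T@(P-T[:3,3]); return K[0,0]*p[0]/p[2]+K[0,2],K[1,1]*p[1]/p[2]+K[1,2],p[2]
tiles=[]
for cam in("side","scene"):
    im,d=env.grab_frame(cam); u,v,z=proj(cam,o["position"]); print(cam,"tcp px",round(u),round(v),"depth exp",round(z,3),"depths up column",d[int(v)-14:int(v)+10:3,int(u)].round(3))
    for b in env.trace(cam,"pin_grip"): print("  pin",np.round(b["box"]),round(b["score"],2))
    u,v=int(u),int(v); t=im[max(0,v-45):v+45,u-60:u+60].copy(); t=cv2.resize(t,(400,300),interpolation=cv2.INTER_CUBIC); 
    cv2.drawMarker(t,(200,int((min(v,45))*300/90)),(0,255,0),cv2.MARKER_CROSS,10,1); tiles.append(t)
w=cv2.imread("pics/w10.png")[:,:,::-1]; W=cv2.resize(w[120:345,170:470],(400,300))
w2=cv2.resize(cv2.imread("pics/w9.png")[:,:,::-1][120:345,170:470],(400,300))
cv2.imwrite("pics/v12.png",np.vstack([np.hstack(tiles),np.hstack([W,w2])])[:,:,::-1])
# pin pose from the depth in w10
info=pickle.load(open("w10.pkl","rb")); d=np.load("w10d.npy")
for r in range(150,330,10): print(r,*(("%.0f,%.0f,%.0f"%tuple(X.T@(px2w("wrist",r,c,depth=d[r,c],info=info)-o["position"])*1000)) for c in (300,310,317,324,334)))
E
```

```text
t 12.8 p [0.483  0.2549 0.034 ] toolx [-0.517  0.856  0.   ] tooly [ 0.856  0.517 -0.001] z [-0.001 -0.    -1.   ] q7 [-0.9   0.51  0.43  1.96 -0.31  0.74  0.26] F [-0.1  0.6  0.5] M [-0.05  0.01 -0.  ] w 0.0005
side tcp px 339 406 depth exp 0.923 depths up column [0.814 0.868 0.876 0.887 0.89  0.929 0.923 0.921]
  pin [257. 377. 296. 417.] 0.58
  pin [332. 407. 346. 456.] 0.55
scene tcp px 437 242 depth exp 1.139 depths up column [1.094 1.102 1.103 1.104 1.188 1.139 1.141 1.145]
  pin [430. 267. 447. 294.] 0.68
  pin [431. 240. 461. 255.] 0.47
150 64,-11,33 64,-5,35 64,-1,17 64,3,35 64,9,33
160 58,-11,34 58,-5,34 59,-1,16 58,3,35 58,9,34
170 52,-11,34 52,-5,35 53,-1,16 52,3,34 52,9,34
180 46,-11,34 46,-5,35 48,-1,16 70,1,-190 46,9,34
190 40,-11,33 40,-5,34 42,-1,15 40,3,34 40,9,33
200 33,-12,35 33,-5,35 36,-1,15 33,3,33 33,9,35
210 27,-12,34 27,-5,35 31,-1,16 27,3,36 27,9,36
220 21,-12,34 21,-5,35 25,-1,17 21,3,35 21,9,34
230 15,-12,34 19,-5,15 19,-1,16 19,3,16 15,9,33
240 8,-12,34 13,-5,16 14,-1,14 13,3,16 8,9,35
250 1,-12,35 10,-5,5 11,-1,4 11,3,4 1,10,35
260 -5,-12,34 5,-5,4 5,-1,5 5,3,4 -5,10,34
270 -12,-12,34 -1,-5,4 -1,-1,4 -1,3,3 -12,10,34
280 -18,-12,33 10,-4,-38 8,-1,-33 8,3,-34 10,7,-38
290 10,-7,-49 10,-3,-51 9,-0,-46 8,2,-46 10,7,-49
300 10,-7,-60 10,-3,-59 8,-0,-56 9,2,-57 10,6,-60
310 10,-6,-68 10,-3,-69 9,-0,-66 8,2,-65 10,6,-68
320 32,-3,-118 32,-1,-118 8,-0,-72 8,2,-73 32,4,-118
```

View pics/v12.png

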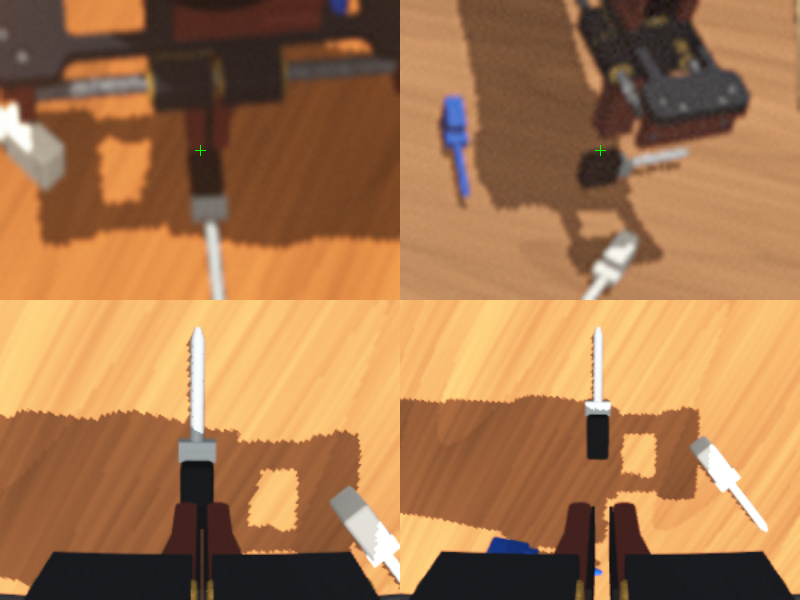

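The finger surfaces in the wrist depth seem to end well above the reported TCP. I'll measure the true fingertip height from the fixed cameras' depth.

```bash
python3 - <<'E'
from h import *
o=env.get_obs(); p=o["position"]; X=R.from_quat(o["eef_rot"]).as_matrix()
for cam in("side","scene","wrist"):
    i=env.camera_info(cam); K=np.array(i["intrinsics"]); T=np.array(i["world_from_camera"]); im,d=env.grab_frame(cam)
    pts=[]
    for r in range(0,480):
        for c in range(0,640):
            if d[r,c]<=0: continue
            if cam!="wrist":
                q=T[:3,:3]@(np.array([(c-K[0,2])/K[0,0],(r-K[1,2])/K[1,1],1])*d[r,c])+T[:3,3]
            else:
                if not(250<c<400 and 200<r<400): continue
                q=px2w(cam,r,c,depth=d[r,c],info=i)
            t=X.T@(q-p)*1000
            if abs(t[0])<13 and abs(t[1])<22 and -80<t[2]<12: pts.append((*t,*im[r,c]))
    pts=np.array(pts); h,e=np.histogram(pts[:,2],np.arange(-80,13,4)); print(cam,len(pts)); 
    for k in range(len(h)):
        s=pts[(pts[:,2]>=e[k])&(pts[:,2]<e[k+1])]
        if len(s): print(int(e[k]),h[k],"x",s[:,0].min().round(),s[:,0].max().round(),"y",s[:,1].min().round(),s[:,1].max().round(),"rgb",np.median(s[:,3:],0))
E
```

```text
side 273
-80 1 x 11.0 11.0 y -3.0 -3.0 rgb [85. 52. 31.]
-76 3 x 10.0 12.0 y -3.0 -2.0 rgb [70. 41. 31.]
-72 4 x 10.0 11.0 y -5.0 -2.0 rgb [72.5 39.  30. ]
-68 6 x 10.0 12.0 y -5.0 11.0 rgb [77.  41.5 31.5]
-64 23 x 9.0 12.0 y -10.0 9.0 rgb [77. 40. 30.]
-60 14 x 9.0 12.0 y -10.0 9.0 rgb [83.5 41.5 30.5]
-56 19 x 9.0 12.0 y -8.0 8.0 rgb [82. 41. 30.]
-52 15 x 9.0 12.0 y -7.0 9.0 rgb [83. 41. 30.]
-48 15 x 8.0 12.0 y -8.0 9.0 rgb [84. 42. 30.]
-44 17 x 7.0 12.0 y -7.0 9.0 rgb [84. 41. 30.]
-40 15 x 7.0 12.0 y -9.0 9.0 rgb [85. 42. 30.]
-36 20 x -3.0 12.0 y -9.0 9.0 rgb [83.5 41.  31. ]
-32 15 x -2.0 12.0 y -9.0 9.0 rgb [86. 44. 30.]
-28 6 x 8.0 11.0 y -5.0 9.0 rgb [75.5 40.  30. ]
0 43 x -5.0 13.0 y -7.0 5.0 rgb [51. 33. 24.]
4 54 x -4.0 13.0 y -7.0 6.0 rgb [52. 34. 25.]
8 3 x 3.0 7.0 y 6.0 6.0 rgb [65. 39. 24.]
scene 213
-80 7 x -13.0 3.0 y 3.0 14.0 rgb [79. 44. 37.]
-76 7 x -12.0 -8.0 y -1.0 13.0 rgb [75. 45. 38.]
-72 7 x -12.0 -4.0 y -5.0 12.0 rgb [80. 48. 39.]
-68 11 x -13.0 -1.0 y -9.0 12.0 rgb [81. 49. 38.]
-64 12 x -13.0 0.0 y -10.0 13.0 rgb [81.  47.5 40. ]
-60 12 x -12.0 4.0 
[... 769 characters left out ...]
 [46.5 27.  26. ]
-68 214 x 8.0 11.0 y -11.0 11.0 rgb [66. 33. 30.]
-64 227 x 8.0 11.0 y -11.0 11.0 rgb [67. 33. 30.]
-60 238 x 8.0 11.0 y -10.0 11.0 rgb [67. 33. 30.]
-56 175 x 8.0 11.0 y -9.0 10.0 rgb [67. 33. 30.]
-52 178 x -11.0 11.0 y -9.0 9.0 rgb [67. 33. 30.]
-48 240 x -11.0 11.0 y -9.0 9.0 rgb [67. 34. 31.]
-44 179 x 4.0 11.0 y -9.0 9.0 rgb [67. 33. 30.]
-40 136 x 8.0 11.0 y -9.0 9.0 rgb [67. 33. 30.]
-36 123 x 5.0 11.0 y -9.0 9.0 rgb [67. 33. 30.]
-32 128 x 5.0 11.0 y -9.0 9.0 rgb [67. 33. 30.]
-28 60 x 8.0 11.0 y -8.0 8.0 rgb [66.5 33.  30. ]
0 234 x -3.0 13.0 y -7.0 6.0 rgb [25. 26. 28.]
4 422 x -3.0 13.0 y -8.0 6.0 rgb [25. 26. 28.]
8 8 x 12.0 13.0 y -8.0 6.0 rgb [38.  29.  24.5]
```

All three cameras agree that the real fingertips end ~27 mm above the reported TCP. Earlier closures were therefore just above the pin, and the nut was turned by its crown, which worked. I'll descend 55 mm further to a reported z of about -0.02.

Request:
{"method": "servo_tool", "body": {"slide": [[0,0,0],[0,0,0],[0,0,0],[0,0,15],[0,0,30],[0,0,42],[0,0,50],[0,0,50]], "spin": [0,0,0,0,0,0,0,0], "claw": 40}}

```text
clock: 13.82
position: [0.4823, 0.2543, -0.0174]
eef_rot: [0.491, 0.871, -0.001, -0.001]
contact_force: [0.7, -1.6, -0.2]
grip_width: 0.04
```

Request:
{"method": "servo_tool", "body": {"slide": [[0,0,4],[0,0,4],[0,0,4]], "spin": [0,0,0]}}

```text
clock: 14.07
position: [0.4836, 0.255, -0.0194]
eef_rot: [0.491, 0.871, 0.0, 0.0]
contact_force: [1.3, -0.7, 0.8]
grip_width: 0.0403
```

Request:
{"method": "servo_tool", "body": {"slide": [[0,0,0],[0,0,0],[0,0,0],[0,0,0],[0,0,0],[0,0,0],[0,0,0]], "spin": [0,0,0,0,0,0,0], "claw": 0}}

```text
clock: 14.65
position: [0.4834, 0.255, -0.0196]
eef_rot: [0.491, 0.871, 0.0, -0.0]
contact_force: [-1.9, -0.5, 3.0]
grip_width: 0.0137
```

Request:
{"method": "servo_tool", "body": {"slide": [[0,0,-15],[0,0,-45],[0,0,-85],[0,0,-120],[0,0,-150],[0,0,-150],[0,0,-150]], "spin": [0,0,0,0,0,0,0]}}

```text
clock: 15.23
position: [0.4842, 0.2556, 0.1317]
eef_rot: [0.491, 0.871, 0.002, 0.0]
contact_force: [0.2, 0.1, -0.9]
grip_width: 0.0139
```

```bash
cat > held.py <<'E'
from h import *
o=st(); i=env.camera_info("wrist"); im,d=env.grab_frame("wrist"); p=o["position"]; X=R.from_quat(o["eef_rot"]).as_matrix()
K=np.array(i["intrinsics"]);T=np.array(i["world_from_camera"])
r,c=np.mgrid[100:330,250:390]; x=(c-K[0,2])/K[0,0]; y=(r-K[1,2])/K[1,1]; t=np.hypot(x,y); s=np.sin(t)/t
D=np.stack([x*s,y*s,np.cos(t)],-1); W=(D*(d[100:330,250:390]/D[...,2])[...,None])@T[:3,:3].T+T[:3,3]
L=((W-p)@X*1000).reshape(-1,3); C=im[100:330,250:390].reshape(-1,3).astype(int)
k=(np.abs(L[:,1])<20)&(L[:,0]>13.5)&(L[:,0]<85)&(L[:,2]<-22)&(L[:,2]>-55)
S=L[k]; print("pts",len(S))
for a in range(14,84,5):
    q=S[(S[:,0]>=a)&(S[:,0]<a+5)]
    if len(q): print(a,len(q),"y",q[:,1].min().round(1),np.median(q[:,1]).round(2),q[:,1].max().round(1),"ztop",np.percentile(q[:,2],20).round(1),"zmed",np.median(q[:,2]).round(1),"xmax",q[:,0].max().round(1))
q=S[S[:,0]>30]; f=np.polyfit(q[:,0],q[:,1],1); g=np.polyfit(q[:,0],q[:,2],1); print("shank y=",f.round(4),"z=",g.round(4),"nose x",S[:,0].max())
E
python3 held.py
```

```text
t 15.23 p [0.4842 0.2556 0.1317] toolx [-0.517  0.856  0.001] tooly [0.856 0.517 0.003] z [ 0.003  0.002 -1.   ] q7 [-0.97  0.37  0.5   1.89 -0.22  0.93  0.18] F [ 0.2  0.1 -0.9] M [-0.08  0.07  0.02] w 0.0139
pts 2428
14 405 y -7.8 -0.01 7.7 ztop -38.6 zmed -38.2 xmax 19.0
19 414 y -8.0 -0.02 7.9 ztop -38.5 zmed -37.5 xmax 24.0
24 159 y -3.1 -0.45 2.5 ztop -37.3 zmed -36.7 xmax 29.0
29 160 y -3.0 -0.24 2.5 ztop -37.2 zmed -36.6 xmax 34.0
34 161 y -3.0 -0.46 2.5 ztop -37.3 zmed -36.6 xmax 38.9
39 164 y -3.0 -0.05 2.5 ztop -37.3 zmed -36.6 xmax 44.0
44 168 y -3.0 -0.47 2.4 ztop -37.3 zmed -36.7 xmax 49.0
49 170 y -3.0 -0.07 2.4 ztop -37.2 zmed -36.5 xmax 54.0
54 180 y -3.0 -0.08 2.8 ztop -37.4 zmed -36.7 xmax 59.0
59 178 y -3.0 -0.08 2.8 ztop -37.3 zmed -36.5 xmax 63.9
64 141 y -3.0 -0.09 2.8 ztop -37.0 zmed -36.1 xmax 68.7
69 22 y -1.7 -0.1 1.1 ztop -35.8 zmed -35.0 xmax 70.0
shank y= [ 0.0044 -0.4362] z= [ 1.03000e-02 -3.69305e+01] nose x 69.95095331434328
```

The pin is held straight and level: axis 34.4 mm above the reported TCP, y ≈ -0.2 mm, nose at x ≈ 70 mm. I'll carry it to the -y side of the nut, heading 102.4°.

Request:
{"method": "servo_tool", "body": {"slide": [[-36,-11,0],[-73,-22,0],[-110,-33,0],[-147,-44,0],[-184,-56,0],[-221,-67,0],[-258,-78,0],[-295,-90,0],[-332,-101,0],[-373,-113,0]], "spin": [2,4,6,8,10,12,14,16,18,18.7]}}

```text
clock: 16.12
position: [0.5781, -0.1227, 0.1279]
eef_rot: [0.627, 0.779, -0.001, -0.002]
contact_force: [1.0, 0.4, -0.8]
grip_width: 0.0137
```

Request:
{"method": "servo_tool", "body": {"slide": [[0,0,15],[0,0,30],[0,0,40],[0,0,40],[0,0,40]], "spin": [0,0,0,0,0]}}

```text
clock: 16.53
position: [0.5782, -0.1212, 0.0888]
eef_rot: [0.626, 0.78, -0.001, -0.001]
contact_force: [0.1, 0.3, -1.4]
grip_width: 0.0139
```

```bash
cat > fit.py <<'E'
from h import *
o=st(); i=env.camera_info("wrist"); im,d=env.grab_frame("wrist"); p=o["position"]; X=R.from_quat(o["eef_rot"]).as_matrix()
K=np.array(i["intrinsics"]);T=np.array(i["world_from_camera"])
r,c=np.mgrid[0:480,0:640]; x=(c-K[0,2])/K[0,0]; y=(r-K[1,2])/K[1,1]; t=np.hypot(x,y)+1e-9; s=np.sin(t)/t
D=np.stack([x*s,y*s,np.cos(t)],-1); W=(D*(d/D[...,2])[...,None])@T[:3,:3].T+T[:3,3]
L=(W-p)@X*1000
h=W[...,2]; near=np.hypot(W[...,0]-.5583,W[...,1]+.028)
cap=(near<.012)&(h>.09)&(h<.125); print("axle top z",np.median(h[cap]).round(4),cap.sum())
zt=np.median(h[cap]); top=(near<.022)&(abs(h-zt)<.002)
m=(top*255).astype(np.uint8); n,l,st_,_=cv2.connectedComponentsWithStats(m); k=1+np.argmax(st_[1:,4])
xy=W[l==k][:,:2].astype(np.float32); hull=cv2.convexHull(xy*1000); cc,rad=cv2.minEnclosingCircle(hull); print("axle centre",np.round(cc,1),"r",round(rad,1),"tool",((np.array([*cc,zt*1000])/1000-p)@X*1000).round(1))
ring=(near>.0165)&(near<.0205)&(h>.096)&(h<.107); print("rim z",np.median(h[ring]).round(4),ring.sum())
g=im.max(2)
ln=(l==k)&(im.min(2)>150)
if ln.sum()>20:
    q=W[ln][:,:2].astype(np.float32)*1000; v=cv2.fitLine(q,cv2.DIST_L2,0,.01,.01).ravel(); print("line",(np.degrees(np.arctan2(v[1],v[0]))%180).round(1),"through",v[2:].round(1),ln.sum(),"tool x ang",np.degrees(np.arctan2(X[1,0],X[0,0])).round(2))
S=L[(abs(L[...,1])<12)&(L[...,0]>24)&(L[...,0]<85)&(L[...,2]<-30)&(L[...,2]>-42)&(near>.03)]
if len(S): print("shank y",np.median(S[:,1]).round(2),((S[:,1].min()+S[:,1].max())/2).round(2),"ztop",np.percentile(S[:,2],15).round(1),"xmax",S[:,0].max().round(1))
# slot floor angles: polar depth at r=18
a=np.degrees(np.arctan2(W[...,1]+.028,W[...,0]-.5583))%60; b=(near>.0165)&(near<.02)
for q in range(0,60,4):
    w=b&(a>=q)&(a<q+4); print(q,(h[w].mean()*1000).round(1) if w.any() else None,end="; ")
E
python3 fit.py
```

```text
t 16.53 p [ 0.5782 -0.1212  0.0888] toolx [-0.216  0.976  0.001] tooly [ 0.976  0.216 -0.003] z [-0.003  0.    -1.   ] q7 [-0.32  0.53  0.62  1.82 -0.37  0.92  0.68] F [ 0.1  0.3 -1.4] M [-0.05  0.04 -0.05] w 0.0139
axle top z 0.1092 2193
axle centre [558.2 -28.4] r 15.1 tool [ 94.9   0.5 -20.4]
rim z 0.1025 1108
line 168.6 through [558.4 -28.4] 3086 tool x ang 102.47
shank y 0.3 0.27 ztop -37.4 xmax 65.1
0 102.5; 4 102.6; 8 102.6; 12 102.6; 16 102.6; 20 102.5; 24 100.1; 28 94.0; 32 91.6; 36 91.7; 40 91.8; 44 91.7; 48 91.6; 52 92.4; 56 99.0;
```

Depth shows the slot floor centred at 42.4° (mod 60) against the hole line's 102.4°, so they line up. The axle centre is at tool (94.9, 0.5), and the pin needs to go down 26 mm. I'll descend slightly backed off and check again.

Request:
{"method": "servo_tool", "body": {"slide": [[-5,0.3,5],[-5,0.3,15],[-5,0.3,26],[-5,0.3,26],[-5,0.3,26],[-5,0.3,26]], "spin": [0,0,0,0,0,0]}}

```text
clock: 17.08
position: [0.5805, -0.1266, 0.0641]
eef_rot: [0.626, 0.78, -0.0, -0.0]
contact_force: [-0.3, -0.5, -0.4]
grip_width: 0.0139
```

```bash
python3 fit.py
```

```text
t 17.08 p [ 0.5805 -0.1266  0.0641] toolx [-0.215  0.977  0.   ] tooly [ 0.977  0.215 -0.   ] z [-0.  0. -1.] q7 [-0.3   0.56  0.6   1.83 -0.4   0.87  0.71] F [-0.3 -0.5 -0.4] M [-0.07  0.03  0.01] w 0.0139
axle top z 0.1092 2929
axle centre [558.4 -28.5] r 15.0 tool [100.5  -0.5 -45.1]
rim z 0.1025 1484
line 14.7 through [558.4 -28.5] 4131 tool x ang 102.43
shank y 0.34 0.3 ztop -37.4 xmax 70.0
0 102.5; 4 102.6; 8 102.6; 12 102.7; 16 102.7; 20 102.6; 24 100.7; 28 95.7; 32 91.7; 36 91.7; 40 91.7; 44 91.6; 48 91.7; 52 92.6; 56 98.7;
```

Request:
{"method": "servo_tool", "body": {"slide": [[0,-0.6,1.2],[0,-0.6,1.2],[3,-0.6,1.2],[6,-0.6,1.2],[9,-0.6,1.2],[9,-0.6,1.2]], "spin": [0,0,0,0,0,0]}}

```text
clock: 17.63
position: [0.578, -0.1168, 0.063]
eef_rot: [0.626, 0.78, 0.0, -0.0]
contact_force: [-0.4, -0.3, -1.1]
grip_width: 0.0138
```

```bash
python3 fit.py
```

```text
t 17.63 p [ 0.578  -0.1168  0.063 ] toolx [-0.216  0.976  0.001] tooly [0.976 0.216 0.   ] z [-0.     0.001 -1.   ] q7 [-0.31  0.56  0.6   1.85 -0.4   0.86  0.7 ] F [-0.4 -0.3 -1.1] M [-0.09  0.02  0.  ] w 0.0138
axle top z 0.1092 3064
axle centre [558.3 -28.4] r 15.0 tool [ 90.5  -0.1 -46.1]
rim z 0.1026 1510
line 15.3 through [558.4 -28.4] 4333 tool x ang 102.49
shank y 0.3 0.26 ztop -37.4 xmax 61.0
0 102.5; 4 102.7; 8 102.6; 12 102.7; 16 102.6; 20 102.6; 24 100.8; 28 94.5; 32 91.6; 36 91.6; 40 91.7; 44 91.6; 48 91.6; 52 92.5; 56 98.4;
```

Request:
{"method": "servo_tool", "body": {"slide": [[3,-0.2,0.2],[6,-0.2,0.2],[9,-0.2,0.2],[12,-0.2,0.2],[15,-0.2,0.2],[15,-0.2,0.2]], "spin": [0,0,0,0,0,0]}}

```text
clock: 18.18
position: [0.5745, -0.1024, 0.0628]
eef_rot: [0.626, 0.78, 0.0, -0.0]
contact_force: [0.4, -0.0, -0.6]
grip_width: 0.0138
```

Request:
{"method": "servo_tool", "body": {"slide": [[3,0,0],[6,0,0],[9,0,0],[12,0,0],[15,0,0],[15,0,0]], "spin": [0,0,0,0,0,0]}}

```text
clock: 18.68
position: [0.5713, -0.0877, 0.0628]
eef_rot: [0.626, 0.78, 0.0, -0.0]
contact_force: [-0.2, 0.5, -0.5]
grip_width: 0.0136
```

```bash
python3 fit.py; python3 held.py | tail -16
```

```text
t 18.68 p [ 0.5713 -0.0877  0.0628] toolx [-0.216  0.976  0.   ] tooly [ 0.976  0.216 -0.   ] z [-0.  0. -1.] q7 [-0.37  0.54  0.6   1.87 -0.4   0.85  0.65] F [-0.2  0.5 -0.5] M [-0.    0.12 -0.03] w 0.0136
axle top z 0.1092 3094
axle centre [558.4 -28.4] r 15.0 tool [ 60.8   0.2 -46.5]
rim z 0.1025 1632
line 79.4 through [558.3 -28.3] 4413 tool x ang 102.48
shank y -0.04 0.15 ztop -37.5 xmax 31.1
0 102.0; 4 102.7; 8 102.7; 12 102.7; 16 102.6; 20 102.5; 24 99.6; 28 93.6; 32 92.5; 36 92.8; 40 92.8; 44 93.2; 48 92.8; 52 92.2; 56 97.5; pts 10647
14 400 y -7.4 0.37 8.2 ztop -38.7 zmed -38.3 xmax 19.0
19 414 y -7.6 0.36 8.3 ztop -38.4 zmed -37.5 xmax 24.0
24 158 y -2.7 0.35 2.9 ztop -37.2 zmed -36.6 xmax 29.0
29 159 y -2.7 -0.07 2.9 ztop -37.2 zmed -36.6 xmax 34.0
34 245 y -13.2 -0.07 13.5 ztop -37.1 zmed -35.9 xmax 39.0
39 599 y -16.2 0.34 16.8 ztop -39.6 zmed -36.3 xmax 44.0
44 911 y -18.8 0.33 19.5 ztop -41.1 zmed -39.7 xmax 49.0
49 1050 y -20.0 0.33 19.8 ztop -46.7 zmed -46.0 xmax 54.0
54 1176 y -19.9 -0.05 20.0 ztop -46.8 zmed -46.2 xmax 59.0
59 1285 y -20.0 0.31 20.0 ztop -46.8 zmed -46.1 xmax 64.0
64 1270 y -20.0 0.3 20.0 ztop -46.8 zmed -46.1 xmax 69.0
69 1136 y -19.8 0.11 20.0 ztop -46.6 zmed -45.7 xmax 74.0
74 972 y -18.8 0.29 18.9 ztop -40.6 zmed -39.5 xmax 79.0
79 744 y -15.5 0.05 15.9 ztop -35.7 zmed -29.0 xmax 83.9
shank y= [-0.0007  0.1702] z= [ 3.69000e-02 -4.22018e+01] nose x 83.94246352803124
```

The nose is inside the hole with no force. Home is ~18.8 mm ahead.

Request:
{"method": "servo_tool", "body": {"slide": [[3,0,0],[6,0,0],[9,0,0],[12,0,0],[14.5,0,0],[16.5,0,0],[16.5,0,0]], "spin": [0,0,0,0,0,0,0]}}

```text
clock: 19.37
position: [0.5678, -0.0719, 0.0628]
eef_rot: [0.626, 0.78, 0.0, -0.0]
contact_force: [0.0, -0.4, -0.7]
grip_width: 0.0136
```

Request:
{"method": "servo_tool", "body": {"slide": [[1,0,0],[1.5,0,0],[1.5,0,0]], "spin": [0,0,0]}}

```text
clock: 19.62
position: [0.5675, -0.071, 0.0629]
eef_rot: [0.626, 0.78, 0.0, 0.0]
contact_force: [0.2, -0.0, -0.7]
grip_width: 0.0134
```

Request:
{"method": "servo_tool", "body": {"slide": [[0.5,0,0],[1,0,0],[1,0,0]], "spin": [0,0,0]}}

```text
clock: 19.87
position: [0.5673, -0.07, 0.0628]
eef_rot: [0.626, 0.78, 0.0, -0.0]
contact_force: [-0.5, 0.7, -0.7]
grip_width: 0.0142
```

Request:
{"method": "servo_tool", "body": {"slide": [[0.4,0,0],[0.8,0,0],[0.8,0,0]], "spin": [0,0,0]}}

```text
clock: 20.12
position: [0.5672, -0.0697, 0.0629]
eef_rot: [0.626, 0.779, -0.0, 0.0]
contact_force: [0.5, -1.9, -0.8]
grip_width: 0.0137
```

Request:
{"method": "servo_tool", "body": {"slide": [[0.4,0,0],[0.8,0,0],[0.8,0,0]], "spin": [0,0,0]}}

```text
clock: 20.37
position: [0.5672, -0.0694, 0.063]
eef_rot: [0.627, 0.779, -0.0, 0.001]
contact_force: [1.4, -4.0, -0.5]
grip_width: 0.014
```

```bash
python3 fit.py; python3 held.py | sed -n 2,6p
```

```text
t 20.37 p [ 0.5672 -0.0694  0.063 ] toolx [-0.215  0.977 -0.001] tooly [0.977 0.215 0.   ] z [ 0.001 -0.001 -1.   ] q7 [-0.41  0.53  0.6   1.89 -0.39  0.84  0.61] F [ 1.4 -4.  -0.5] M [-0.95 -0.14  0.04] w 0.014
axle top z 0.1092 2913
axle centre [558.4 -28.3] r 15.1 tool [ 42.    0.3 -46.3]
rim z 0.1025 1669
line 174.3 through [558.5 -27.5] 3914 tool x ang 102.4
0 149.5; 4 156.8; 8 158.4; 12 155.7; 16 157.8; 20 152.5; 24 147.8; 28 167.8; 32 172.2; 36 174.8; 40 174.7; 44 175.0; 48 172.9; 52 170.9; 56 151.7; pts 9736
14 415 y -12.7 0.4 13.5 ztop -38.7 zmed -38.2 xmax 19.0
19 552 y -14.5 0.4 15.3 ztop -39.1 zmed -37.8 xmax 24.0
24 705 y -18.3 -0.4 19.1 ztop -40.4 zmed -39.5 xmax 29.0
29 903 y -20.0 0.39 19.9 ztop -46.6 zmed -45.9 xmax 34.0
```

Contact force is 4 N with the axle at tool x = 42.0, the home position. One small extra nudge, then release and rise.

Request:
{"method": "servo_tool", "body": {"slide": [[0.4,0,0],[0.4,0,0],[0.4,0,0]], "spin": [0,0,0]}}

```text
clock: 20.72
position: [0.5671, -0.0693, 0.063]
eef_rot: [0.627, 0.779, -0.0, 0.001]
contact_force: [0.9, -5.7, -1.3]
grip_width: 0.0135
```

Request:
{"method": "servo_tool", "body": {"slide": [[-0.8,0,0],[-0.8,0,0],[-0.8,0,0],[-0.8,0,0],[-0.8,0,0]], "spin": [0,0,0,0,0], "claw": 34}}

```text
clock: 21.13
position: [0.567, -0.0683, 0.0628]
eef_rot: [0.626, 0.78, 0.0, -0.0]
contact_force: [0.1, 0.2, -0.1]
grip_width: 0.0339
```

Request:
{"method": "servo_tool", "body": {"slide": [[0,0,-15],[0,0,-40],[0,0,-75],[0,0,-75],[0,0,-75]], "spin": [0,0,0,0,0]}}

```text
clock: 21.55
position: [0.5684, -0.0688, 0.1396]
eef_rot: [0.626, 0.78, 0.001, 0.001]
contact_force: [-0.2, 0.7, -0.9]
grip_width: 0.0339
```

```bash
python3 fit.py; python3 - <<'E'
from h import *
o=env.get_obs(); i=env.camera_info("wrist"); im,d=env.grab_frame("wrist")
K=np.array(i["intrinsics"]);T=np.array(i["world_from_camera"])
r,c=np.mgrid[0:480,0:640]; x=(c-K[0,2])/K[0,0]; y=(r-K[1,2])/K[1,1]; t=np.hypot(x,y)+1e-9; s=np.sin(t)/t
D=np.stack([x*s,y*s,np.cos(t)],-1); W=(D*(d/D[...,2])[...,None])@T[:3,:3].T+T[:3,3]
a=np.radians(102.4); u=np.array([np.cos(a),np.sin(a)]); v=np.array([-u[1],u[0]]); q=(W[...,:2]-[.5583,-.0284])*1000; A=q@u; B=q@v; h=W[...,2]*1000
print()
for lo in list(range(-60,-14,3))+list(range(15,40,3)):
    w=(A>=lo)&(A<lo+3)&(abs(B)<11)&(h>91 if abs(lo)<28 else h>80)&(h<120)
    if w.any(): print(lo,w.sum(),"B",B[w].min().round(1),B[w].max().round(1),"ztop",np.percentile(h[w],80).round(1),"rgb",np.median(im[w],0))
E
```

```text
t 21.55 p [ 0.5684 -0.0688  0.1396] toolx [-0.216  0.976 -0.   ] tooly [0.976 0.216 0.004] z [ 0.004  0.001 -1.   ] q7 [-0.46  0.43  0.66  1.83 -0.31  0.99  0.55] F [-0.2  0.7 -0.9] M [-0.01  0.06  0.08] w 0.0339
axle top z 0.1092 1273
axle centre [558.3 -28.6] r 15.1 tool [41.4 -1.3 30.4]
rim z 0.1024 761
line 177.6 through [558.2 -28.4] 1816 tool x ang 102.45
0 215.8; 4 226.2; 8 228.9; 12 229.2; 16 226.7; 20 219.3; 24 202.7; 28 228.8; 32 234.6; 36 236.9; 40 244.5; 44 236.0; 48 233.0; 52 235.3; 56 212.2; 
-60 25 B -6.3 6.3 ztop 108.2 rgb [26. 28. 29.]
-57 87 B -6.3 6.3 ztop 108.6 rgb [29. 29. 31.]
-54 94 B -6.3 6.3 ztop 108.9 rgb [28. 30. 31.]
-51 90 B -6.3 6.3 ztop 109.1 rgb [28. 30. 31.]
-48 99 B -6.8 6.2 ztop 109.3 rgb [28. 30. 31.]
-45 95 B -6.8 6.2 ztop 109.5 rgb [28. 30. 31.]
-42 101 B -6.8 6.2 ztop 109.6 rgb [28. 30. 31.]
-39 100 B -7.4 6.2 ztop 110.0 rgb [29. 30. 31.]
-36 110 B -7.4 6.1 ztop 110.2 rgb [29. 30. 31.]
-33 200 B -8.2 7.6 ztop 109.0 rgb [25.  26.5 28. ]
-30 121 B -8.2 7.6 ztop 99.8 rgb [172. 179. 181.]
-27 109 B -8.1 7.6 ztop 100.0 rgb [172. 178. 180.]
-24 160 B -10.9 10.4 ztop 99.9 rgb [171.5 179.  180. ]
-21 116 B -10.4 10.4 ztop 102.7 rgb [206.  213.5 215.5]
-18 120 B -11.0 10.5 ztop 103.3 rgb [251.5 253.  253. ]
-15 129 B -11.0 10.6 ztop 109.6 rgb [246. 248. 250.]
15 178 B -10.8 10.9 ztop 103.0 rgb [255. 255. 255.]
18 181 B -10.5 10.8 ztop 102.6 rgb [254. 255. 255.]
21 105 B -10.5 10.8 ztop 101.1 rgb [253. 254. 254.]
24 30 B -1.6 2.0 ztop 100.6 rgb [247.5 250.  250.5]
```

```bash
python3 - <<'E'
from h import *
i=env.camera_info("wrist"); im,d=env.grab_frame("wrist")
K=np.array(i["intrinsics"]);T=np.array(i["world_from_camera"])
r,c=np.mgrid[0:480,0:640]; x=(c-K[0,2])/K[0,0]; y=(r-K[1,2])/K[1,1]; t=np.hypot(x,y)+1e-9; s=np.sin(t)/t
D=np.stack([x*s,y*s,np.cos(t)],-1); W=(D*(d/D[...,2])[...,None])@T[:3,:3].T+T[:3,3]
a=np.radians(102.4); u=np.array([np.cos(a),np.sin(a)]); v=np.array([-u[1],u[0]]); q=(W[...,:2]-[.5583,-.0284])*1000; A=q@u; B=q@v; h=W[...,2]*1000
w=(A>20)&(A<35)&(abs(B)<4)&(h>93)&(h<110); print("nose",np.sort(A[w])[-5:].round(1),h[w&(A>24)].round(1)[:5])
dark=(im.max(2)<70)&(A<-20)&(A>-65)&(abs(B)<5)&(h>104)&(h<115); print("grip top A",A[dark].min().round(1),A[dark].max().round(1))
n=(A<-19)&(A>-34)&(abs(B)>5.5)&(abs(B)<7.8)&(h>98)&(h<101.5)&(im.min(2)>120); print("neck A",np.percentile(A[n],[0,2,50,98,100]).round(1))
b=np.degrees(np.arctan2(W[...,1]+.0284,W[...,0]-.5583))%60; R_=np.hypot(*(np.moveaxis(q,-1,0))); k=(R_>17)&(R_<20)&(h<105)&(h>88)&(B<0)
print([(g,h[k&(b>=g)&(b<g+4)].mean().round(1)) for g in range(20,60,4) if (k&(b>=g)&(b<g+4)).any()])
for cam in("scene","side"):
    env.grab_frame(cam)
    for nm,z in(("jar",0),("spool",0),("driver",.014)):
        e=env.place_of(cam,nm)[:1]
        if e: print(cam,nm,np.round(e[0]["centre"]),px2w(cam,*e[0]["centre"],z=z).round(3),round(e[0]["score"],2))
E
```

```text
nose [26.1 26.1 26.1 26.1 26.1] [100.6 101.   97.9 100.5 100.1]
grip top A -57.9 -30.5
neck A [-31.4 -30.9 -26.2 -22.1 -21.9]
[(20, np.float64(102.7)), (24, np.float64(99.0)), (28, np.float64(93.0)), (32, np.float64(93.9)), (36, np.float64(95.2)), (40, np.float64(94.5)), (44, np.float64(93.9)), (48, np.float64(93.1)), (52, np.float64(92.0)), (56, np.float64(101.3))]
scene jar [208. 236.] [ 0.504 -0.265  0.   ] 0.83
scene spool [278. 204.] [ 0.733 -0.243  0.   ] 0.75
scene driver [317. 306.] [0.765 0.019 0.014] 0.81
side jar [200. 434.] [ 0.507 -0.257  0.   ] 0.94
side spool [251. 369.] [ 0.572 -0.073  0.   ] 0.73
side driver [247. 260.] [0.757 0.021 0.014] 0.86
```

After release the grip droops ~4.8° within the hole's clearance. The neck front sits ~1 mm short of home (nose at 26.1 instead of ~28), probably dragged back by my relax step. I'll regrip, push home, and open without backing off.

Request:
{"method": "servo_tool", "body": {"slide": [[0,0,35],[0,0,60],[0,0,75],[0,0,75],[0,0,75]], "spin": [0,0,0,0,0]}}

```text
clock: 22.52
position: [0.5666, -0.0692, 0.0625]
eef_rot: [0.627, 0.779, -0.001, -0.001]
contact_force: [1.4, -0.0, 0.8]
grip_width: 0.0341
```

Request:
{"method": "servo_tool", "body": {"slide": [[0,0,0],[0,0,0],[0,0,0],[0,0,0],[0,0,0],[0,0,0]], "spin": [0,0,0,0,0,0], "claw": 0}}

```text
clock: 23.02
position: [0.5678, -0.069, 0.0637]
eef_rot: [0.626, 0.78, 0.001, 0.001]
contact_force: [0.2, -0.1, 4.8]
grip_width: 0.0142
```

Request:
{"method": "servo_tool", "body": {"slide": [[0.4,0,0],[0.8,0,0],[0.8,0,0]], "spin": [0,0,0]}}

```text
clock: 23.27
position: [0.5678, -0.0689, 0.0637]
eef_rot: [0.627, 0.779, 0.0, 0.001]
contact_force: [1.1, -2.1, 5.6]
grip_width: 0.0136
```

Request:
{"method": "servo_tool", "body": {"slide": [[0.4,0,0],[0.8,0,0],[0.8,0,0]], "spin": [0,0,0]}}

```text
clock: 23.52
position: [0.5678, -0.0688, 0.0638]
eef_rot: [0.627, 0.779, 0.0, 0.001]
contact_force: [1.0, -2.7, 6.1]
grip_width: 0.0141
```

Request:
{"method": "servo_tool", "body": {"slide": [[0.5,0,-0.5],[1.0,0,-1.0],[1.5,0,-1.5],[1.5,0,-1.5]], "spin": [0,0,0,0]}}

```text
clock: 23.85
position: [0.5671, -0.0674, 0.0643]
eef_rot: [0.627, 0.779, -0.0, 0.001]
contact_force: [2.6, -5.8, -3.0]
grip_width: 0.0137
```

```bash
cat > chk.py <<'E'
from h import *
st(); i=env.camera_info("wrist"); im,d=env.grab_frame("wrist")
K=np.array(i["intrinsics"]);T=np.array(i["world_from_camera"])
r,c=np.mgrid[0:480,0:640]; x=(c-K[0,2])/K[0,0]; y=(r-K[1,2])/K[1,1]; t=np.hypot(x,y)+1e-9; s=np.sin(t)/t
D=np.stack([x*s,y*s,np.cos(t)],-1); W=(D*(d/D[...,2])[...,None])@T[:3,:3].T+T[:3,3]
h=W[...,2]*1000; near=np.hypot(W[...,0]-.5583,W[...,1]+.0284)
top=(near<.018)&(h>107.5)&(h<111.5); cc,rad=cv2.minEnclosingCircle(cv2.convexHull((W[top][:,:2]*1000).astype(np.float32))); print("axle",np.round(cc,1),round(rad,1))
a=np.radians(102.4); u=np.array([np.cos(a),np.sin(a)]); v=np.array([-u[1],u[0]]); q=W[...,:2]*1000-np.array([558.3,-28.4]); A=q@u; B=q@v
w=(A>20)&(A<35)&(abs(B)<4)&(h>93)&(h<110); print("nose",np.sort(A[w])[-3:].round(1),"z by A",[(g,np.percentile(h[w&(A>=g)&(A<g+1)&(abs(B)<1)],80).round(1)) for g in range(21,29) if (w&(A>=g)&(A<g+1)&(abs(B)<1)).any()])
n=(A<-17)&(A>-34)&(abs(B)>5.5)&(abs(B)<7.8)&(h>98)&(h<101.5)&(im.min(2)>120)
if n.any(): print("neck A",np.percentile(A[n],[0,2,50,98,100]).round(1),"slope",np.polyfit(A[n],h[n],1).round(3))
E
python3 chk.py
```

```text
t 23.85 p [ 0.5671 -0.0674  0.0643] toolx [-0.214  0.977 -0.003] tooly [0.977 0.214 0.001] z [ 0.002 -0.002 -1.   ] q7 [-0.42  0.53  0.61  1.89 -0.39  0.84  0.61] F [ 2.6 -5.8 -3. ] M [-1.45 -0.82 -0.03] w 0.0137
axle [558.4 -28.4] 15.1
nose [28.1 28.1 28.1] z by A [(21, np.float64(102.3)), (22, np.float64(102.3)), (23, np.float64(102.2)), (24, np.float64(101.8)), (25, np.float64(101.7)), (26, np.float64(101.4)), (27, np.float64(101.0)), (28, np.float64(100.9))]
neck A [-29.8 -29.1 -25.4 -21.6 -17.7] slope [  0.118 102.628]
```

The nose is now at 28.1 mm (home) with ~6 N contact. Releasing straight open, then rising.

Request:
{"method": "servo_tool", "body": {"slide": [[0,0,0],[0,0,0],[0,0,0],[0,0,0],[0,0,0]], "spin": [0,0,0,0,0], "claw": 34}}

```text
clock: 24.32
position: [0.5661, -0.0654, 0.0642]
eef_rot: [0.626, 0.78, -0.0, -0.0]
contact_force: [0.5, -0.0, 0.3]
grip_width: 0.0338
```

Request:
{"method": "servo_tool", "body": {"slide": [[0,0,-15],[0,0,-40],[0,0,-75],[0,0,-75],[0,0,-75]], "spin": [0,0,0,0,0]}}

```text
clock: 24.73
position: [0.5676, -0.0658, 0.1411]
eef_rot: [0.626, 0.78, 0.001, 0.001]
contact_force: [0.1, 0.7, 0.3]
grip_width: 0.034
```

```bash
python3 chk.py
```

```text
t 24.73 p [ 0.5676 -0.0658  0.1411] toolx [-0.216  0.976 -0.   ] tooly [0.976 0.216 0.004] z [ 0.004  0.001 -1.   ] q7 [-0.47  0.43  0.67  1.83 -0.31  0.99  0.55] F [0.1 0.7 0.3] M [-0.1   0.02  0.03] w 0.034
axle [558.  -28.5] 15.1
nose [27.1 27.1 27.1] z by A [(21, np.float64(101.7)), (22, np.float64(101.9)), (23, np.float64(101.3)), (24, np.float64(101.8)), (25, np.float64(101.5)), (26, np.float64(100.8)), (27, np.float64(99.8))]
neck A [-30.2 -30.  -25.5 -21.2 -17.2] slope [  0.115 102.225]
```

The pin sits ~1 mm further in than before (neck front -21.2, expected about -20.9 with the droop). I'll give a last gentle push from behind with closed fingers, leaving the pin in its natural resting state.

Request:
{"method": "servo_tool", "body": {"slide": [[-36,0,0],[-36,0,0],[-36,0,0],[-36,0,30],[-36,0,60],[-36,0,80],[-36,0,80],[-36,0,80]], "spin": [0,0,0,0,0,0,0,0], "claw": 0}}

```text
clock: 25.45
position: [0.5729, -0.1004, 0.0581]
eef_rot: [0.626, 0.78, -0.001, -0.001]
contact_force: [-0.1, -1.0, 0.9]
grip_width: 0.0007
```

Request:
{"method": "servo_tool", "body": {"slide": [[1,0,0],[2,0,0],[3,0,0],[4,0,0],[4,0,0]], "spin": [0,0,0,0,0]}}

```text
clock: 25.87
position: [0.5737, -0.0967, 0.0601]
eef_rot: [0.626, 0.78, 0.001, 0.0]
contact_force: [-0.1, -0.3, 0.7]
grip_width: 0.0004
```

Request:
{"method": "servo_tool", "body": {"slide": [[0.5,0,0],[1,0,0],[1,0,0]], "spin": [0,0,0]}}

```text
clock: 26.12
position: [0.5731, -0.096, 0.0594]
eef_rot: [0.626, 0.78, 0.0, 0.0]
contact_force: [0.2, -0.1, 0.9]
grip_width: -0.0
```

Request:
{"method": "servo_tool", "body": {"slide": [[0.5,0,0],[1,0,0],[1,0,0]], "spin": [0,0,0]}}

```text
clock: 26.37
position: [0.5728, -0.0951, 0.0593]
eef_rot: [0.626, 0.78, -0.0, -0.0]
contact_force: [0.3, -0.5, 1.0]
grip_width: 0.0006
```

Request:
{"method": "servo_tool", "body": {"slide": [[0.4,0,0],[0.8,0,0],[0.8,0,0]], "spin": [0,0,0]}}

```text
clock: 26.62
position: [0.5728, -0.0948, 0.0595]
eef_rot: [0.627, 0.779, -0.0, 0.0]
contact_force: [-0.3, -1.5, 0.5]
grip_width: 0.0003
```

Request:
{"method": "servo_tool", "body": {"slide": [[0.4,0,0],[0.8,0,0],[0.8,0,0]], "spin": [0,0,0]}}

```text
clock: 26.87
position: [0.5728, -0.0945, 0.0596]
eef_rot: [0.627, 0.779, -0.0, 0.001]
contact_force: [1.1, -4.2, 1.8]
grip_width: 0.0007
```

Force rises to ~4 N with no further motion, so the pin is seated. Back off, rise, and do a final check.

Request:
{"method": "servo_tool", "body": {"slide": [[0.6,0,0],[0.6,0,0],[-4,0,0],[-10,0,0],[-10,0,0]], "spin": [0,0,0,0,0]}}

```text
clock: 27.28
position: [0.5745, -0.1041, 0.0592]
eef_rot: [0.627, 0.779, -0.0, -0.0]
contact_force: [0.2, -0.0, -0.1]
grip_width: 0.0
```

```bash
python3 chk.py
```

```text
t 27.28 p [ 0.5745 -0.1041  0.0592] toolx [-0.215  0.977  0.   ] tooly [ 0.977  0.215 -0.   ] z [-0.  0. -1.] q7 [-0.34  0.55  0.6   1.86 -0.41  0.85  0.68] F [ 0.2 -0.  -0.1] M [-0.1  -0.05  0.01] w 0.0
axle [558.3 -28.5] 15.2
nose [27. 27. 27.] z by A [(21, np.float64(102.2)), (22, np.float64(101.8)), (23, np.float64(101.8)), (24, np.float64(101.7)), (25, np.float64(100.9)), (26, np.float64(100.8)), (27, np.float64(99.6))]
neck A [-31.7 -29.9 -25.5 -21.3 -17.2] slope [3.20000e-02 1.00226e+02]
```

Request:
{"method": "servo_tool", "body": {"slide": [[0,0,-30],[0,0,-65],[0,0,-100],[0,0,-100],[0,0,-100]], "spin": [0,0,0,0,0]}}

```text
clock: 27.75
position: [0.5758, -0.1031, 0.1611]
eef_rot: [0.626, 0.78, 0.001, 0.001]
contact_force: [-0.9, 0.5, -0.2]
grip_width: 0.0003
```

Nose 27.0 and neck -21.3 match the seated, drooped geometry, and the push met firm resistance. Handing in.

```bash
python3 -c "
from h import *
st(); print(env.job_done())"
```

```text
t 27.75 p [ 0.5758 -0.1031  0.1611] toolx [-0.216  0.976  0.   ] tooly [0.976 0.216 0.004] z [ 0.004  0.001 -1.   ] q7 [-0.41  0.43  0.68  1.78 -0.31  1.04  0.6 ] F [-0.9  0.5 -0.2] M [-0.06  0.07 -0.04] w 0.0003
the job is handed in; nothing more can be done
None
```

The nut is tightened to the first slot that lines up after the seat, and the lock pin is through slot and hole with its neck against the nut. I handed the job in at 27.8 s of the 64 s allowed.

- **Nut:** I turned it clockwise 48° in one direction only. The moment rose from 0.02 to 0.58 N m, so I felt it seat about 10–16° before the slot. Depth readings put the slot centre at 42.4° (mod 60) against the hole line at 102.4°, so they agree.
- **Pin:** I took the black-gripped pin, not the blue or white ones. It went in from the -y end with no measurable force until the neck met the nut at 4–6 N. A last push from behind rose to about 4 N with no further movement, and the arm then moved clear.

**What went wrong or disagreed:**
- **Fingertips:** they really end about 27 mm above the reported TCP. Because of that, my first two pin grasps closed on air just above it. It also means the nut was gripped by its crown rather than its flats.
- **First release:** I dragged the pin back about 1 mm, so I regripped it and pushed it home again.
- **Droop:** the released pin hangs about 5° down in the hole's clearance. The nose read 27.0 mm past the axle centre, where 28 mm would be level. I put the difference down to the droop and about 0.5 mm of measuring bias, but I did not confirm it separately.
- **Bystanders:** jar and screwdriver read unmoved in both fixed cameras before the last regrip. The spool did so in the scene camera only; its side-camera reading was a false hit on the wheel.

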